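# Put away a still-life stack of plaster solids

## Task

Take the stack of four plaster drawing solids apart from the top down, one solid at a time, and put each one away, flat and right way up, in the wooden tray of its own shape and size (the square pillar in the small square tray, the cylinder in the round one, the hexagonal prism in the hexagonal one, the long block in the rectangular one). Set them down gently: do not drop or topple any, and leave the eraser and the white paint pot where they are.

Things in the scene. Friction and masses are not known exactly. Their poses are not given: they have to be found in the camera images.
- square: Square pillar, 28 x 28 mm and 40 mm high, the top of the stack (its underside 98 mm above the table at the start); plain light grey plaster solid; its origin is the centre of its underside, z up. Its x and y axes are normal to its sides.
- cylinder: Upright cylinder, 44 mm in diameter and 34 mm high, second from the top (underside at 64 mm); plain light grey plaster solid; its origin is the centre of its underside, z up. 
- hexagon: Upright hexagonal prism, 54 mm across flats (62 mm across corners along its x axis) and 34 mm high, third from the top (underside at 30 mm); plain light grey plaster solid; its origin is the centre of its underside, z up. One pair of flats is normal to its y axis, the others are 60 degrees from that.
- block: Rectangular block, 64 mm along its x, 100 mm along its y, 30 mm high, the bottom of the stack, standing on the table; grasp across the 64 mm; plain light grey plaster solid; its origin is the centre of its underside, z up. 
- tray_square: Small square shallow dark-brown wooden tray with a cork-lined floor, fixed to the table. Its origin is the centre of its underside; the recess floor (cork) is 5 mm above it and the rim, 6 mm wide, is 10 mm high. Outside 52 x 52 mm, recess 40 x 40 mm, sides normal to its x and y.
- tray_round: Round shallow dark-brown wooden tray with a cork-lined floor, fixed to the table. Its origin is the centre of its underside; the recess floor (cork) is 5 mm above it and the rim, 6 mm wide, is 10 mm high. Outside 70 mm in diameter, recess 58 mm in diameter.
- tray_hexagon: Hexagonal shallow dark-brown wooden tray with a cork-lined floor, fixed to the table. Its origin is the centre of its underside; the recess floor (cork) is 5 mm above it and the rim, 6 mm wide, is 10 mm high. Recess 66 mm across flats, outside 78 mm; one pair of flats is normal to its y axis.
- tray_block: Rectangular shallow dark-brown wooden tray with a cork-lined floor, fixed to the table. Its origin is the centre of its underside; the recess floor (cork) is 5 mm above it and the rim, 6 mm wide, is 10 mm high. Outside 88 mm along its x by 124 mm along its y; recess 76 x 112 mm.
- eraser: Eraser in a blue card sleeve, 18 x 42 x 12 mm, loose on the table among the trays; a bystander. Origin at the centre of its underside.
- paint_pot: Small white round screw-lid paint pot, 36 mm in diameter and 41 mm high, loose on the table on the left; a bystander. Origin at the centre of its underside.
Not all that is in view belongs to the job. Leave any orange or red look-alike of the hexagon alone.

How it is judged:
On the way, in this order (a step that is already met when the one before it is completed fails the run):
1. the square pillar lies flat on the floor of its own tray, let go (horizontal distance between square and tray_square below 0.01 m and z of square in the frame of tray_square below 0.008 m and angle between square's own z axis and vertical below 0.08 rad and contact force between the fingers and square below 0.1 N), for 0.2 s.
2. the cylinder lies flat on the floor of its own tray, let go (horizontal distance between cylinder and tray_round below 0.01 m and z of cylinder in the frame of tray_round below 0.008 m and angle between cylinder's own z axis and vertical below 0.08 rad and contact force between the fingers and cylinder below 0.1 N), for 0.2 s.
3. the hexagonal prism lies flat on the floor of its own tray, let go (horizontal distance between hexagon and tray_hexagon below 0.01 m and z of hexagon in the frame of tray_hexagon below 0.008 m and angle between hexagon's own z axis and vertical below 0.08 rad and contact force between the fingers and hexagon below 0.1 N), for 0.2 s.
4. the rectangular block lies flat on the floor of its own tray, let go (horizontal distance between block and tray_block below 0.01 m and z of block in the frame of tray_block below 0.008 m and angle between block's own z axis and vertical below 0.08 rad and contact force between the fingers and block below 0.1 N), for 0.2 s.
At the end, for the whole second after the job is handed in: Each of the four solids stands upright (within 0.08 rad) at rest on the floor of the tray of its own shape, its centre within 10 mm of the tray's, its underside less than 3 mm above the tray's floor, and is released (all of step 1 and all of step 2 and all of step 3 and all of step 4 and linear speed of each of square, cylinder, hexagon, block below 0.02 m/s and angular speed of each of square, cylinder, hexagon, block below 0.2 rad/s); the robot touches nothing.
It fails at once if a solid is toppled (tilted over 0.6 rad) (angle between any of square, cylinder, hexagon, block's own z axis and vertical above 0.6 rad).
It fails at once if a solid is dropped: falls free faster than 0.7 m/s (about 25 mm) ((linear speed of square above 0.7 m/s and contact force between square and anything else below 0.05 N) or (linear speed of cylinder above 0.7 m/s and contact force between cylinder and anything else below 0.05 N) or (linear speed of hexagon above 0.7 m/s and contact force between hexagon and anything else below 0.05 N) or (linear speed of block above 0.7 m/s and contact force between block and anything else below 0.05 N)).
It fails at once if the eraser is pushed more than 30 mm from its place (distance of eraser from where it was at the start of the episode above 0.03 m).
It fails at once if the paint pot is pushed more than 30 mm from its place (distance of paint_pot from where it was at the start of the episode above 0.03 m).
It also fails if it takes over 112 s, if anything falls off the work surface, if the arm or the gripper's body presses on something with over 40 N, if the wrist force passes 120 N, or if a joint passes its speed limit or range.

## Robot

A 7-joint arm with a two-finger parallel gripper is mounted at the origin on a cart in front of the work surface, level with it; the furniture and walls round the work are solid. World frame = base frame: x ahead of the robot, y to its left, z up, the work surface at z = 0. Lengths are in m, angles in rad, forces in N, time in s.
With the tool pointing down it reaches from about 0.425 to 0.925 m from the base axis. Payload 6.8 kg.
Tool frame: the origin (TCP) lies on the mounting face of the last link; the fingertips stand 173 mm ahead of it and the grasp point (between the pads) lies 155 mm ahead of it; y points along the fingers, x is the direction in which the jaws open and shut, and the axes are right-handed (so a half turn about y gives the same grasp; the last joint's range is limited). The gripper opens to 85 mm and grips with 20 to 120 N. Pads are 22 mm wide; open, the fingers measure 114 mm over their backs; the gripper's body (76 mm by 85 mm) begins 54 mm behind the grasp point. The pads swing forward as they close: fully open they stand 13 mm farther back than shut.
Start: joints at [-1.254, 0.477, 0.022, 1.555, -0.011, 1.109, -0.083], TCP at [0.278, 0.615, 0.405] pointing down, gripper open.
Joint ranges: [-2.96, 2.96], [-0.34, 2.1], [-1.41, 1.46], [0.24, 2.44], [-1.37, 4.51], [0.17, 1.92], [-2.96, 2.96]. Speed limits (rad/s): [2.39, 2.39, 3.14, 3.14, 3.14, 3.14, 3.14].

## Interface

Orientations are given as a rotation vector (axis times angle).
In Python, from bench import r gives the robot as it stands.
- The arm moves only by the tool step_arm, never from a script. Its arguments are lists of equal length, an entry for each row: "xyz": the shift along the tool's x, y, z scaled (see below), a list of three; "rotation": the turn, a rotation vector about the tool's x, y, z scaled (see below), a list of three. A call has 1 to 20 rows; each row is the pose to reach, as a shift and turn from the pose measured when the call began, along the tool's axes at that moment; what a row does not reach only later rows make up. The controller multiplies each number of a shift by 30 cm and each number of a turn by 90 degrees. A row lasts 1/8 s, in which the tool goes at most 62.5 mm and 10.7 degrees, less where a joint would pass 70% of its speed; a pose out of reach is approached as far as the arm can. A call with a number of a shift or a turn outside -1 to 1 is refused whole. A call with a gripper value outside its range is refused whole. "grip" is the closure, from 0 (fully open) to 1 (shut), set as the call begins (left out, the last holds). The fingers move at their own pace and stop on an object; "force" is the grip in N (left out, the last holds). Time passes only in rows, so rows that repeat a pose let the fingers close. It gives the time, the measured TCP pose, the force and the opening at its end, in the units of the state.
- r.get_obs(): the state, without advancing time (a new reading comes with each control period).
- r.grab_frame(name): name is "side" or "top"; returns a dict with "pixels" (400x640x3 uint8, red, green, blue), "fx", "fy", "cx", "cy" (pixels), "position" and "attitude" of the camera in the world. Camera axes: x right, y down, z forward; pixel columns grow to the right and rows downward; lengths in m; the calibration is good to about 2 mm. A picture is of the moment at which its call begins. There is no depth.
- r.hand_in(): hands the job in, once; it reports no verdict.
The state is a dict: "clock": time; "joints": joint angles; "qvel": joint speeds; "tau": joint torques, N m; "tcp_pos": TCP position; "orientation": TCP orientation; "contact_force": force on the tool from outside, world axes, zero at the start; "moment": the same for the moment, N m; "grip_width": finger opening in m.
Only numpy, scipy, OpenCV 4.12 (cv2) and the standard library are available. Lean on these libraries where they do the work, as an engineer would, in place of code of your own. Each camera call takes 0.05 s, during which the arm holds its last target.

## Working session

There is one attempt and no reset: what is moved stays moved. The work goes in short steps, Python scripts to look and compute and a tool call to move; the robot and the scene stay as the last step left them, time stands still between calls to the robot, and variables do not carry over. Pictures are saved under pics/ and viewed, and the job is handed in when it is done.

Besides the shell and the picture viewer there is one more tool, called after "Emit:" as name(argument=value, ...), one argument or row to a line, values as JSON. step_arm: Moves the arm, as the interface text tells. Its arguments: {"type":"object","properties":{"xyz":{"type":"array"},"rotation":{"type":"array"},"grip":{"type":"number"},"force":{"type":"number"}},"required":["xyz","rotation"]}

```bash
ls; mkdir -p pics; python3 - <<'E'
from bench import r
import cv2,json
print(r.get_obs())
for n in("side","top"):
    f=r.grab_frame(n); cv2.imwrite(f"pics/{n}0.png",f["pixels"][:,:,::-1])
    print({k:v for k,v in f.items() if k!="pixels"})
E
```

```text
pics
{'clock': 0.0, 'joints': array([-1.25409937,  0.47779872,  0.02236489,  1.55644209, -0.01148311,
        1.10930595, -0.0831167 ]), 'qvel': array([ 0.00066862,  0.00113282,  0.00115865,  0.00017969,  0.00097048,
        0.0012179 , -0.00192769]), 'tau': array([-1.96009762e-05, -5.96441996e+01,  1.60779655e+00, -2.81193388e+01,
        1.24402007e-02,  9.46081826e-03,  3.67146527e-06]), 'tcp_pos': array([0.2780855 , 0.61475568, 0.4037308 ]), 'orientation': array([-1.38187838, -0.88981226,  0.89217871]), 'contact_force': array([-1.62293149, -0.68955417, -0.50234035]), 'moment': array([-0.01775109, -0.04188343, -0.0276078 ]), 'grip_width': 0.08525056820350381}
{'fx': 462.162123580684, 'fy': 462.162123580684, 'cx': 319.5766638417745, 'cy': 200.7706141560788, 'position': array([ 0.21987438, -0.92792135,  0.79870638]), 'attitude': array([-2.15094593,  0.41655235, -0.22538818])}
{'fx': 454.95167059983095, 'fy': 454.95167059983095, 'cx': 329.2292356495184, 'cy': 198.37157059358495, 'position': array([0.33729828, 0.02424718, 1.26463968]), 'attitude': array([-2.18425156,  2.01170271, -0.23543536])}
```

View pics/side0.png

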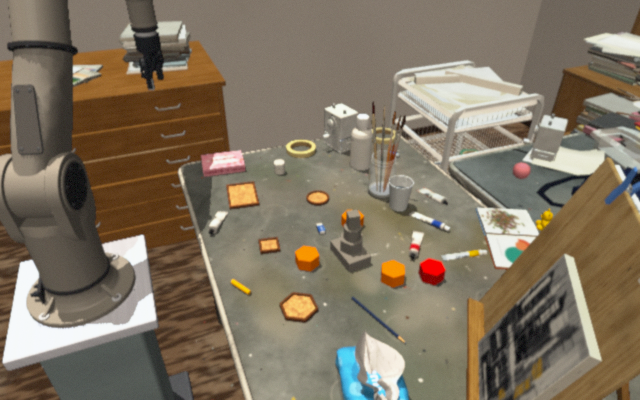

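View pics/top0.png

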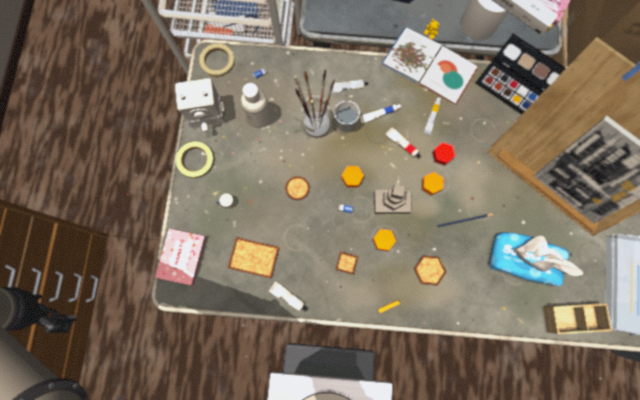

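```bash
cat > h.py <<'E'
import numpy as np,cv2
from scipy.spatial.transform import Rotation as R
def proj(f,P):
    A=R.from_rotvec(f["attitude"]).as_matrix(); q=(np.atleast_2d(P)-f["position"])@A
    return np.c_[f["fx"]*q[:,0]/q[:,2]+f["cx"],f["fy"]*q[:,1]/q[:,2]+f["cy"]]
def back(f,uv,z):
    uv=np.atleast_2d(uv).astype(float)
    A=R.from_rotvec(f["attitude"]).as_matrix()
    d=np.c_[(uv[:,0]-f["cx"])/f["fx"],(uv[:,1]-f["cy"])/f["fy"],np.ones(len(uv))]@A.T
    return f["position"]+d*((z-f["position"][2])/d[:,2])[:,None]
E
python3 - <<'E'
from bench import r
from h import *
o=r.get_obs();print(R.from_rotvec(o['orientation']).as_matrix().round(3))
for n in("side","top"):
    f=r.grab_frame(n);print(proj(f,[[0.6,0,0],[.7,0,0],[.6,.1,0],o['tcp_pos']]))
    cv2.imwrite(f"pics/{n}1.png",cv2.resize(f["pixels"][:,:,::-1],None,fx=1.25,fy=1.25))
E
```

```text
[[ 0.412 -0.001 -0.911]
 [ 0.911 -0.002  0.412]
 [-0.002 -1.    -0.   ]]
[[318.81373556 229.18626367]
 [351.49877075 221.06432564]
 [306.02231781 209.40211987]
 [146.51557351  33.29132651]]
[[342.74839545 209.38599556]
 [345.33892588 175.56083314]
 [307.64493434 206.53559305]
 [  2.46628515 309.48111402]]
```

```bash
python3 - <<'E'
import cv2,numpy as np
t=cv2.imread("pics/top0.png");s=cv2.imread("pics/side0.png")
cv2.imwrite("pics/tz.png",cv2.resize(t[160:310,210:460],None,fx=3.2,fy=3.2,interpolation=cv2.INTER_CUBIC))
cv2.imwrite("pics/sz.png",cv2.resize(s[170:330,210:450],None,fx=3.3,fy=3.3,interpolation=cv2.INTER_CUBIC))
cv2.imwrite("pics/stk.png",np.hstack([cv2.resize(t[175:220,365:420],None,fx=7,fy=8,interpolation=cv2.INTER_CUBIC)[:360],cv2.resize(s[205:275,325:375],None,fx=5.14,fy=5.15,interpolation=cv2.INTER_CUBIC)[:360]]))
E
```

```text
(no output)
```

View pics/tz.png

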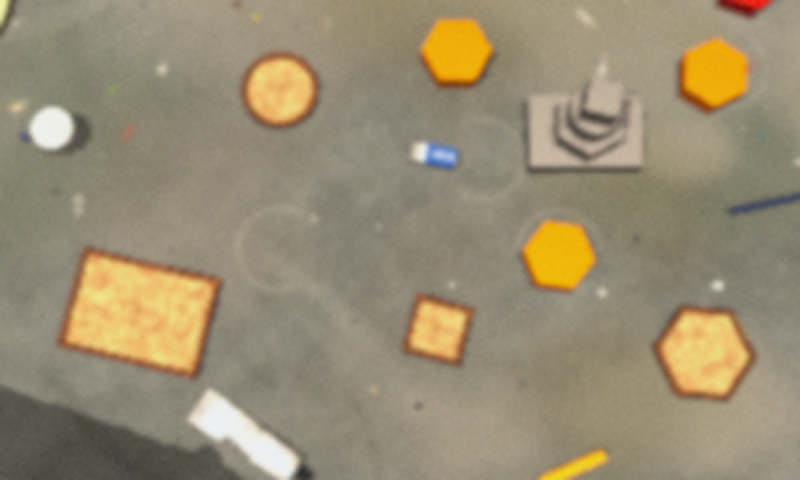

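View pics/sz.png

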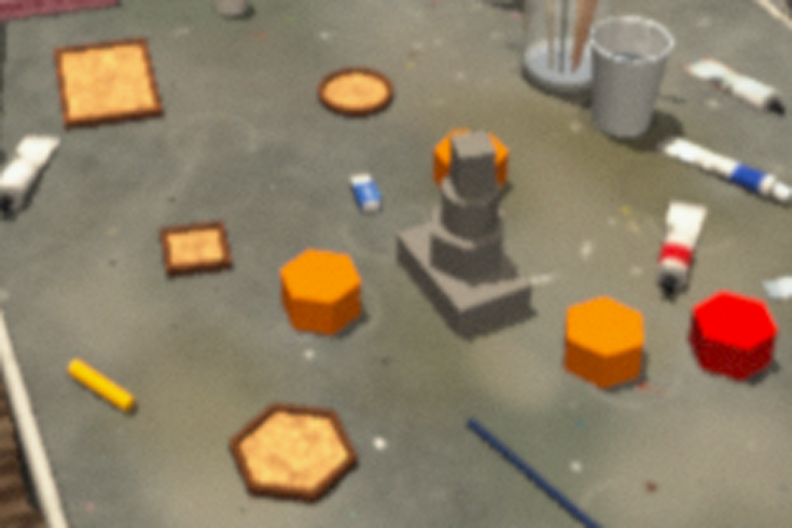

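View pics/stk.png

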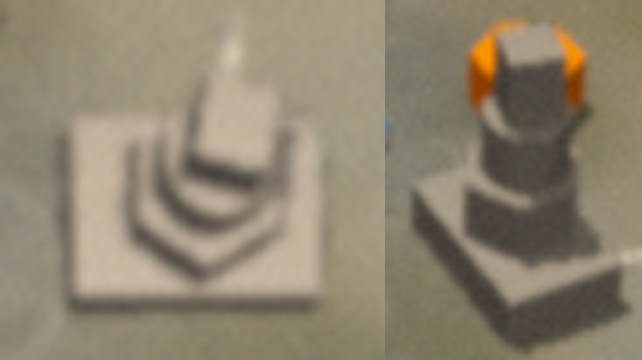

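```bash
cat > trays.py <<'E'
from h import *
from scipy.optimize import minimize
def poly(kind):
    if kind=='square': p=[(-26,-26),(26,-26),(26,26),(-26,26)]
    if kind=='block': p=[(-44,-62),(44,-62),(44,62),(-44,62)]
    if kind=='round': p=[(35*np.cos(a),35*np.sin(a)) for a in np.arange(48)*np.pi/24]
    if kind=='hexagon': p=[(39/np.cos(np.pi/6)*np.cos(a),39/np.cos(np.pi/6)*np.sin(a)) for a in np.arange(6)*np.pi/3]
    return np.array(p)/1000
def pts(p,x,y,th,z0,z1):
    c,s=np.cos(th),np.sin(th); q=p@np.array([[c,s],[-s,c]])+[x,y]
    return np.r_[np.c_[q,np.full(len(q),z0)],np.c_[q,np.full(len(q),z1)]]
def ren(f,P,roi,S=6):
    u0,v0,u1,v1=roi
    uv=(proj(f,P)-[u0,v0]+.5)*S-.5
    im=np.zeros(((v1-v0)*S,(u1-u0)*S),np.uint8)
    h=cv2.convexHull(uv.astype(np.float32))
    cv2.fillConvexPoly(im,np.round(h*16).astype(np.int32),255,shift=4)
    return cv2.GaussianBlur(cv2.resize(im,(u1-u0,v1-v0),interpolation=cv2.INTER_AREA).astype(np.float32)/255,(0,0),.9)
E
cat > t1.py <<'E'
from bench import r
from trays import *
F={n:r.grab_frame(n) for n in("top","side")}
import pickle;pickle.dump(F,open("F0.pkl","wb"))
init={'square':(346,263),'block':(254,257),'round':(297,188),'hexagon':(430,270)}
for k,uv in init.items():
    p=poly(k);x0=back(F['top'],uv,0.008)[0]
    for views in(("top",),("side",),("top","side")):
        D=[]
        for n in views:
            f=F[n];c=proj(f,x0)[0];roi=[int(c[0])-36,int(c[1])-34,int(c[0])+36,int(c[1])+34]
            im=f["pixels"][roi[1]:roi[3],roi[0]:roi[2]].astype(float)
            m=np.clip((im[...,0]-im[...,2]-15)/30,0,1).astype(np.float32)
            if n=='top' and k=='block': m[48:,35:]=0
            D.append((f,roi,m))
        def cost(q): return sum(np.sum((ren(f,pts(p,*q,0,.01),roi)-m)**2) for f,roi,m in D)
        best=None
        for th in ([0] if k=='round' else np.radians([-45,-30,-15,0,15,30])):
            s=minimize(cost,[x0[0],x0[1],th],method='Nelder-Mead',options=dict(initial_simplex=np.array([[x0[0],x0[1],th],[x0[0]+.006,x0[1],th],[x0[0],x0[1]+.006,th],[x0[0],x0[1],th+.15]]),xatol=1e-4,fatol=.01))
            if best is None or s.fun<best.fun: best=s
        print(k,views,best.x[:2].round(4),np.degrees(best.x[2]).round(1),round(best.fun,1),[round(float(d[2].sum())) for d in D])
E
python3 t1.py
```

```text
square ('top',) [ 0.4511 -0.0208] -10.8 741.6 [2032]
square ('side',) [ 0.4508 -0.0165] -7.8 626.8 [1699]
square ('top', 'side') [ 0.4508 -0.0195] -9.6 1377.1 [2032, 1699]
block ('top',) [0.4516 0.2369] 0.8 310.0 [2148]
block ('side',) [0.4444 0.2413] -8.0 577.4 [1797]
block ('top', 'side') [0.4467 0.2378] -5.8 921.5 [2148, 1797]
round ('top',) [0.6534 0.1357] 4.6 1025.4 [2417]
round ('side',) [0.6533 0.1421] 2.4 603.5 [1652]
round ('top', 'side') [0.6531 0.1376] 3.5 1641.9 [2417, 1652]
hexagon ('top',) [ 0.4477 -0.2505] -34.0 1088.6 [2594]
hexagon ('side',) [ 0.4479 -0.2449] -28.9 932.2 [2589]
hexagon ('top', 'side') [ 0.4467 -0.2472] -31.0 2040.1 [2594, 2589]
```

```bash
python3 - <<'E'
import pickle,numpy as np
F=pickle.load(open("F0.pkl","rb"))
t=F['top']['pixels'].astype(int)
for sl in (t[263,330:362],t[270,408:450:2],t[257,222:285:3]): print((sl[:,0]-sl[:,2]).tolist(), sl[:,0].tolist())
s=F['side']['pixels'].astype(int);print([ (a[0]-a[2]) for a in s[245,252:288]])
E
```

```text
[22, 24, 24, 25, 24, 28, 41, 67, 102, 121, 126, 124, 121, 123, 128, 131, 132, 132, 133, 128, 129, 129, 125, 121, 108, 88, 58, 32, 25, 24, 25, 23] [137, 139, 142, 141, 138, 139, 141, 144, 166, 209, 234, 239, 239, 239, 238, 234, 232, 234, 236, 238, 237, 237, 237, 229, 196, 156, 142, 140, 145, 144, 149, 144]
[34, 35, 35, 43, 101, 129, 118, 111, 117, 119, 118, 120, 120, 110, 124, 137, 124, 117, 86, 39, 28] [146, 147, 149, 128, 160, 233, 240, 239, 239, 239, 239, 239, 238, 239, 237, 237, 239, 228, 148, 144, 157]
[19, 20, 22, 84, 120, 128, 128, 129, 119, 124, 131, 130, 123, 115, 116, 126, 115, 129, 60, 22, 24] [145, 149, 146, 154, 238, 236, 237, 236, 239, 238, 232, 237, 238, 238, 238, 237, 239, 226, 118, 144, 148]
[np.int64(23), np.int64(24), np.int64(23), np.int64(23), np.int64(25), np.int64(24), np.int64(34), np.int64(65), np.int64(87), np.int64(114), np.int64(141), np.int64(142), np.int64(145), np.int64(145), np.int64(143), np.int64(143), np.int64(143), np.int64(145), np.int64(141), np.int64(140), np.int64(142), np.int64(141), np.int64(144), np.int64(143), np.int64(143), np.int64(113), np.int64(87), np.int64(46), np.int64(28), np.int64(24), np.int64(22), np.int64(22), np.int64(20), np.int64(22), np.int64(22), np.int64(22)]
```

```bash
sed -i 's#-im\[...,2\]-15)/30#-im[...,2]-34)/36#' t1.py; python3 t1.py
```

```text
square ('top',) [ 0.4509 -0.0209] -11.0 155.3 [511]
square ('side',) [ 0.4512 -0.0157] -10.9 212.9 [461]
square ('top', 'side') [ 0.4508 -0.0197] -10.9 379.5 [511, 461]
block ('top',) [0.4457 0.2364] -7.1 105.4 [1342]
block ('side',) [0.444  0.2421] -8.5 180.5 [932]
block ('top', 'side') [0.4448 0.2377] -8.1 306.5 [1342, 932]
round ('top',) [0.6524 0.1353] 5.7 29.1 [558]
round ('side',) [0.6526 0.1417] 9.2 119.9 [377]
round ('top', 'side') [0.6522 0.1363] 4.2 162.1 [558, 377]
hexagon ('top',) [ 0.4493 -0.2506] -31.3 70.2 [887]
hexagon ('side',) [ 0.4502 -0.2446] -31.8 46.4 [911]
hexagon ('top', 'side') [ 0.4498 -0.2477] 28.4 150.9 [887, 911]
```

```bash
cat > stack.py <<'E'
from h import *
from scipy.optimize import minimize
def ply(k):
    if k=='square': p=[(-14,-14),(14,-14),(14,14),(-14,14)]
    if k=='block': p=[(-32,-50),(32,-50),(32,50),(-32,50)]
    if k=='cylinder': p=[(22*np.cos(a),22*np.sin(a)) for a in np.arange(32)*np.pi/16]
    if k=='hexagon': p=[(27/np.cos(np.pi/6)*np.cos(a),27/np.cos(np.pi/6)*np.sin(a)) for a in np.arange(6)*np.pi/3]
    return np.array(p)/1000
Z={'block':(0,.03),'hexagon':(.03,.064),'cylinder':(.064,.098),'square':(.098,.138)}
def labels(f,roi,solids,S=4,off=(0,0)):
    """solids: list (kind,x,y,th,z0,z1) bottom to top; returns label soft stack"""
    u0,v0,u1,v1=roi
    L=np.zeros(((v1-v0)*S,(u1-u0)*S),np.uint8);n=1
    for k,x,y,th,z0,z1 in solids:
        p=ply(k);c,s=np.cos(th),np.sin(th);q=p@np.array([[c,s],[-s,c]])+[x,y]
        b=np.c_[q,np.full(len(q),z0)];t=np.c_[q,np.full(len(q),z1)]
        pr=lambda P:np.round(((proj(f,P)+off-[u0,v0]+.5)*S-.5)*16).astype(np.int32)
        N=len(q)
        if k=='cylinder':
            cv2.fillConvexPoly(L,cv2.convexHull(pr(np.r_[b,t])),n,shift=4);n+=1
        else:
            for i in range(N):
                j=(i+1)%N;m=(q[i]+q[j])/2;nr=m-[x,y]
                if nr@(f["position"][:2]-m)>0: cv2.fillConvexPoly(L,pr(np.array([b[i],b[j],t[j],t[i]])),n,shift=4)
                n+=1
        cv2.fillConvexPoly(L,pr(t),n,shift=4);n+=1
    return L,n
def resid(f,roi,solids,ridge=1e-2,**k):
    S=4;L,n=labels(f,roi,solids,S,**k);u0,v0,u1,v1=roi
    im=f["pixels"][v0:v1,u0:u1].astype(np.float32).reshape(-1,3)
    W=[]
    for i in range(n):
        m=(L==i)
        if m.any(): W.append(cv2.GaussianBlur(cv2.resize(m.astype(np.float32),(u1-u0,v1-v0),interpolation=cv2.INTER_AREA),(0,0),.9).ravel())
    W=np.array(W).T
    A=W.T@W+ridge*np.eye(W.shape[1]);c=np.linalg.solve(A,W.T@im)
    return np.minimum(((im-W@c)**2).sum(1),3000).sum()/len(im)
E
cat > s1.py <<'E'
import pickle
from stack import *
F=pickle.load(open("F0.pkl","rb"))
K=['block','hexagon','cylinder','square']
print(back(F['top'],(392.5,201),0.03),back(F['top'],(398.5,191.5),.138))
for n in("top","side"):
    f=F[n];roi=(362,172,424,222) if n=='top' else (322,204,378,278)
    def mk(v): return [(K[0],v[0],v[1],v[2],*Z['block']),(K[1],v[3],v[4],v[5],*Z['hexagon']),(K[2],v[6],v[7],0,*Z['cylinder']),(K[3],v[8],v[9],v[10],*Z['square'])]
    best=None
    for th in(0,.26,.52,.78):
      for ts in (-.3,0,.3):
        c0=back(F['top'],(392.5,201),0.03)[0]
        v=np.array([c0[0],c0[1],0,c0[0],c0[1],th,c0[0],c0[1],c0[0],c0[1],ts])
        for it in range(2):
            step=np.where(np.isin(np.arange(11),[2,5,10]),.15,.006)/(1+it)
            s=minimize(lambda q:resid(f,roi,mk(q)),v,method='Powell',options=dict(maxiter=4,xtol=1e-2,ftol=1e-4),bounds=[(a-b*3,a+b*3) for a,b in zip(v,step)])
            v=s.x
        if best is None or s.fun<best.fun: best=s
    v=best.x;print(n,round(best.fun,1));
    for i,k in ((0,'block'),(3,'hex'),(6,'cyl'),(8,'sq')): print(k,v[i:i+2].round(4),np.degrees(v[i+2]).round(1) if k!='cyl' else '')
    L,_=labels(f,roi,mk(v),8)
    im=cv2.resize(f["pixels"][roi[1]:roi[3],roi[0]:roi[2],::-1],None,fx=8,fy=8,interpolation=cv2.INTER_CUBIC)
    e=cv2.morphologyEx(L,cv2.MORPH_GRADIENT,np.ones((2,2)))>0;o=im.copy();o[e]=(0,0,255)
    cv2.imwrite(f"pics/fit_{n}.png",o)
E
time python3 s1.py
```

```text
[[ 0.62897236 -0.13568981  0.03      ]] [[ 0.62956327 -0.13572636  0.138     ]]
top 423.7
block [ 0.632  -0.1369] 4.9
hex [ 0.6353 -0.1345] 2.1
cyl [ 0.6353 -0.1345] 
sq [ 0.6353 -0.1431] -4.1
side 452.2
block [ 0.632  -0.1326] 4.2
hex [ 0.6353 -0.1369] -4.6
cyl [ 0.6363 -0.1326] 
sq [ 0.6353 -0.1326] -12.1
real	0m43.194s
user	0m38.607s
sys	0m4.648s
```

```bash
python3 - <<'E'
import cv2,numpy as np
a=cv2.imread("pics/fit_top.png");b=cv2.imread("pics/fit_side.png");
b=cv2.resize(b,None,fx=400/b.shape[0],fy=400/b.shape[0]);cv2.imwrite("pics/fit.png",np.hstack([a[:400],b]))
E
```

```text
(no output)
```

View pics/fit.png

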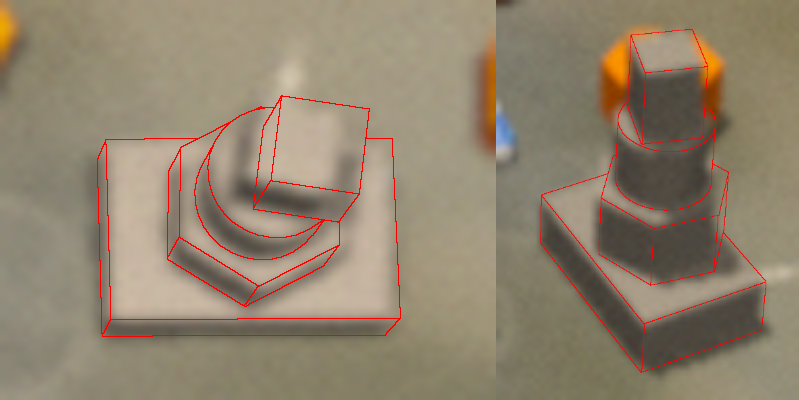

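```bash
cat > s2.py <<'E'
import pickle,sys
from stack import *
def fit(F,K,v0,rois,views=("top","side"),tag="f",thr0=None,cycles=3):
    """v0 dict kind->[x,y,th]; zs from Z"""
    out={}
    for n in views:
        f=F[n];roi=rois[n];v={k:np.array(v0[k],float) for k in K}
        mk=lambda v:[(k,*v[k],*Z[k]) for k in K]
        for c in range(cycles):
            for k in K:
                st=np.diag([.006,.006,.2])/(1+c)
                ths=[0] if (c or k in('cylinder','block')) else ([-.5,-.25,0,.25,.5,.75] if k=='square' else [-.4,-.2,0,.2,.4])
                bs=None
                for t in ths:
                    x0=v[k]+[0,0,t]
                    s=minimize(lambda q:resid(f,roi,mk({**v,k:q})),x0,method='Nelder-Mead',options=dict(initial_simplex=np.vstack([x0,x0+st]),xatol=2e-4,fatol=.05,maxiter=80))
                    if bs is None or s.fun<bs.fun: bs=s
                v[k]=bs.x
        print(n,round(bs.fun,1))
        for k in K: print('  ',k,v[k][:2].round(4),np.degrees(v[k][2]).round(1))
        L,_=labels(f,roi,mk(v),8)
        im=cv2.resize(f["pixels"][roi[1]:roi[3],roi[0]:roi[2],::-1],None,fx=8,fy=8,interpolation=cv2.INTER_CUBIC)
        e=cv2.morphologyEx(L,cv2.MORPH_GRADIENT,np.ones((2,2)))>0;im[e]=(0,0,255)
        out[n]=(v,cv2.resize(im,None,fx=400/im.shape[0],fy=400/im.shape[0]))
    cv2.imwrite(f"pics/{tag}.png",np.hstack([out[n][1] for n in views])); return out
if __name__=="__main__":
    F=pickle.load(open("F0.pkl","rb"))
    fit(F,['block','hexagon','cylinder','square'],dict(block=[.628,-.136,.02],hexagon=[.63,-.135,0],cylinder=[.632,-.135,0],square=[.632,-.138,0]),dict(top=(362,172,424,222),side=(322,204,378,278)),tag="fit2")
E
time python3 s2.py
```

```text
top 345.2
   block [ 0.6309 -0.1356] 5.1
   hexagon [ 0.6334 -0.1357] 4.3
   cylinder [ 0.6351 -0.1357] 4.2
   square [ 0.635  -0.1362] -7.2
side 425.6
   block [ 0.6312 -0.1347] 4.5
   hexagon [ 0.6351 -0.1361] -3.6
   cylinder [ 0.6365 -0.134 ] -0.3
   square [ 0.6346 -0.1332] -11.1
real	0m24.877s
user	0m22.294s
sys	0m2.923s
```

View pics/fit2.png

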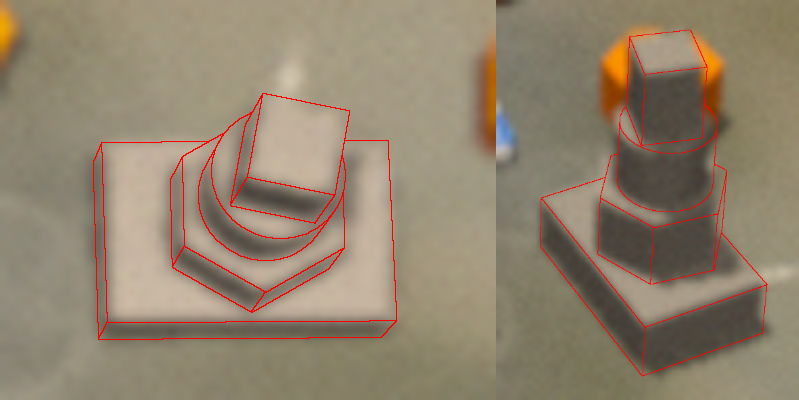

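```bash
cat >> t1.py <<'E'
    o=[]
    for n in views:
        f=F[n];c=proj(f,x0)[0];u,v=int(c[0])-30,int(c[1])-30
        im=cv2.resize(f["pixels"][v:v+60,u:u+60,::-1],None,fx=6,fy=6,interpolation=cv2.INTER_CUBIC)
        for q,col in((TOP,(0,0,255)),(SIDE,(255,0,0))):
            for z in (0,.01):
                pp=(proj(f,pts(p,*q,z,z)[:len(p)])-[u,v]+.5)*6-.5
                cv2.polylines(im,[np.round(pp).astype(np.int32)],True,col,1)
        o.append(im)
    cv2.imwrite(f"pics/tr_{k}.png",np.hstack(o))
E
sed -i "s/^        print(k,views/        TOP=best.x if views==('top',) else TOP;SIDE=best.x if views==('side',) else (SIDE if len(views)>1 else 0)\n        print(k,views/" t1.py; python3 t1.py >/dev/null
python3 -c "
import cv2,numpy as np
cv2.imwrite('pics/tr.png',cv2.resize(np.vstack([cv2.imread(f'pics/tr_{k}.png') for k in('hexagon','square')]),(600,600)))"
```

```text
(no output)
```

View pics/tr.png

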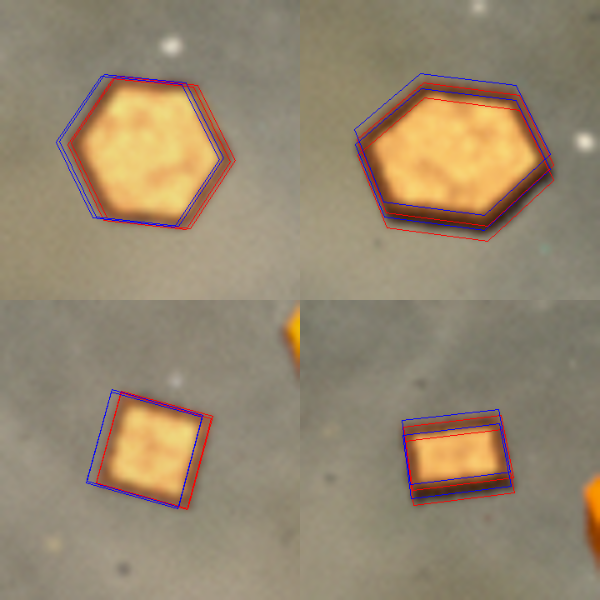

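```bash
sed -i 's#np.clip((im\[...,0\]-im\[...,2\]-34)/36,0,1)#np.clip(((im[...,0]-im[...,2])/(im[...,0]+5)-.24)/.16,0,1)#' t1.py; python3 t1.py
python3 -c "
import cv2,numpy as np
cv2.imwrite('pics/tr2.png',cv2.resize(np.hstack([np.vstack([cv2.imread(f'pics/tr_{k}.png') for k in kk]) for kk in (('hexagon','square'),('block','round'))]),(800,400)))"
```

```text
square ('top',) [ 0.4508 -0.021 ] -10.5 158.0 [527]
square ('side',) [ 0.4505 -0.0178] -10.1 204.3 [510]
square ('top', 'side') [ 0.4505 -0.02  ] -10.6 369.1 [527, 510]
block ('top',) [0.4457 0.2363] -7.1 105.0 [1362]
block ('side',) [0.4437 0.2396] -8.3 197.4 [978]
block ('top', 'side') [0.4448 0.2371] -7.5 317.8 [1362, 978]
round ('top',) [0.6519 0.1351] 6.7 19.6 [523]
round ('side',) [0.6515 0.1402] 3.9 118.6 [416]
round ('top', 'side') [0.6515 0.1363] 5.7 149.2 [523, 416]
hexagon ('top',) [ 0.4496 -0.2503] -31.8 56.6 [813]
hexagon ('side',) [ 0.4498 -0.2465] -30.7 20.5 [958]
hexagon ('top', 'side') [ 0.4495 -0.2483] -31.1 94.5 [813, 958]
```

View pics/tr2.png

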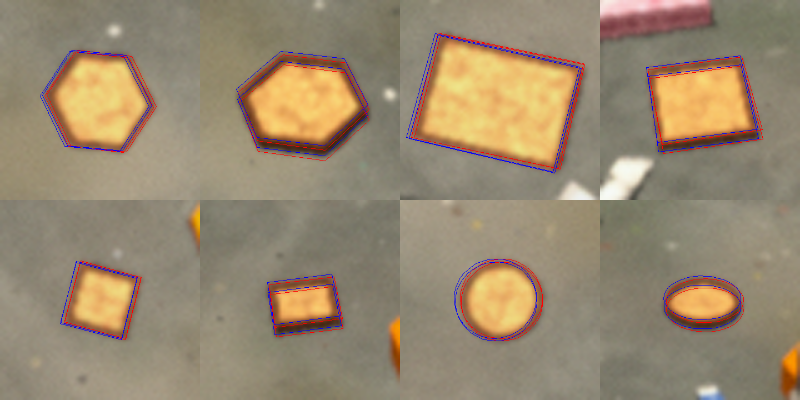

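```bash
cat > go.py <<'E'
import sys
from bench import r
from h import *
o=r.get_obs()
p0=o['tcp_pos'];A=R.from_rotvec(o['orientation']).as_matrix()
yaw=np.degrees(np.arctan2(A[1,0],A[0,0]))
print('clock',round(o['clock'],2),'tcp',p0.round(4),'yaw',yaw.round(2),'tilt',np.degrees(np.arccos(-A[2,1])).round(2),'w',round(o['grip_width'],4),'F',o['contact_force'].round(1),'q',o['joints'].round(2))
if len(sys.argv)>4:
    t=np.array([float(a) for a in sys.argv[1:4]]);y=np.radians(float(sys.argv[4]))
    D=np.array([[np.cos(y),0,-np.sin(y)],[np.sin(y),0,np.cos(y)],[0,-1,0]])
    s=A.T@(t-p0);w=R.from_matrix(A.T@D).as_rotvec()
    print('xyz',(s/.3).round(3),'rot',(w/(np.pi/2)).round(3),'rows',max(np.linalg.norm(s)/.0625,np.degrees(np.linalg.norm(w))/10.7).round(1))
E
python3 go.py .635 -.135 .40 80
```

```text
clock 0.6 tcp [0.2782 0.615  0.4047] yaw 65.66 tilt 0.0 w 0.0854 F [0.  0.1 1.3] q [-1.25  0.48  0.02  1.56 -0.01  1.11 -0.08]
xyz [-1.788  0.016 -2.114] rot [ 0.    -0.159  0.   ] rows 13.3
```

Emit:
step_arm(
  xyz=[
    [-0.2,0,-0.2],
    [-0.35,0,-0.4],
    [-0.5,0,-0.6],
    [-0.65,0,-0.8],
    [-0.8,0,-0.95],
    [-0.8,0,-0.95],
  ],
  rotation=[
    [0,0,0],
    [0,0,0],
    [0,-0.05,0],
    [0,-0.1,0],
    [0,-0.16,0],
    [0,-0.16,0],
  ],
  grip=0.0,
  force=40,
)

```text
clock: 1.35
tcp_pos: [0.4397, 0.2767, 0.4051]
orientation: [-1.286, -1.082, 1.08]
contact_force: [1.0, 1.0, -0.6]
grip_width: 0.0855
```

```bash
python3 go.py .635 -.135 .40 80
```

```text
clock 1.35 tcp [0.4397 0.2767 0.4051] yaw 80.09 tilt 0.06 w 0.0855 F [ 1.   1.  -0.6] q [-0.77  0.22  0.1   1.93 -0.03  0.99  0.74]
xyz [-1.24   0.017 -0.877] rot [0.    0.001 0.   ] rows 7.3
```

Emit:
step_arm(
  xyz=[
    [-0.17,0,-0.12],
    [-0.34,0,-0.24],
    [-0.51,0,-0.36],
    [-0.68,0,-0.48],
    [-0.85,0,-0.6],
    [-1.0,0.01,-0.7],
    [-1.0,0.01,-0.7],
  ],
  rotation=[
    [0,0,0],
    [0,0,0],
    [0,0,0],
    [0,0,0],
    [0,0,0],
    [0,0,0],
    [0,0,0],
  ],
)

```text
clock: 2.22
tcp_pos: [0.5955, -0.0604, 0.402]
orientation: [-1.292, -1.075, 1.075]
contact_force: [-0.4, 1.0, 0.1]
grip_width: 0.0855
```

```bash
python3 go.py .635 -.135 .40 80
```

```text
clock 2.23 tcp [ 0.5955 -0.0604  0.402 ] yaw 79.62 tilt 0.15 w 0.0855 F [-0.4  1.   0.1] q [-0.24  0.36  0.3   1.77 -0.12  1.03  1.5 ]
xyz [-0.221  0.008 -0.174] rot [ 0.001 -0.004 -0.001] rows 1.4
```

Emit:
step_arm(
  xyz=[
    [-0.11,0,-0.09],
    [-0.22,0.0,-0.17],
    [-0.22,0.0,-0.17],
    [-0.22,0.0,-0.17],
  ],
  rotation=[
    [0,0,0],
    [0,0,0],
    [0,0,0],
    [0,0,0],
  ],
)

```text
clock: 2.72
tcp_pos: [0.6337, -0.1331, 0.402]
orientation: [-1.29, -1.076, 1.076]
contact_force: [-0.6, 0.6, -0.0]
grip_width: 0.0857
```

```bash
python3 - <<'E'
from bench import r
from h import *
import subprocess
o=r.get_obs();A=R.from_rotvec(o['orientation']).as_matrix();p=o['tcp_pos'];print(p)
out=[]
for n in("top","side"):
    f=r.grab_frame(n);g=(p+A@[0,.16,0]);c=proj(f,g)[0]
    u,v=int(c[0])-40,int(c[1])-40
    im=cv2.resize(f["pixels"][v:v+80,u:u+80,::-1].copy(),None,fx=5,fy=5,interpolation=cv2.INTER_CUBIC)
    for x in(-.0425,.0425,-.057,.057):
        for z in(-.011,.011):
            q=(proj(f,p+A@[x,.160,z])[0]-[u,v]+.5)*5
            cv2.circle(im,tuple(int(a) for a in q),2,(0,0,255),-1)
    out.append(im)
cv2.imwrite("pics/hov.png",np.hstack(out))
E
```

```text
[ 0.63366117 -0.13311084  0.40199537]
```

View pics/hov.png

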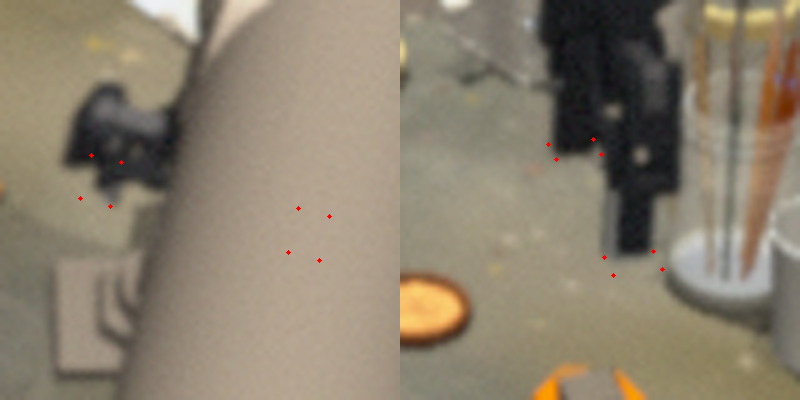

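```bash
python3 go.py .635 -.135 .281 80
```

```text
clock 2.83 tcp [ 0.6337 -0.1325  0.4021] yaw 79.76 tilt 0.08 w 0.0853 F [ 0.7 -0.2 -0.1] q [-0.12  0.44  0.32  1.65 -0.15  1.07  1.63]
xyz [-0.007  0.404 -0.005] rot [ 0.001 -0.003 -0.001] rows 1.9
```

Emit:
step_arm(
  xyz=[
    [-0.007,0.12,-0.005],
    [-0.007,0.24,-0.005],
    [-0.007,0.34,-0.005],
    [-0.007,0.404,-0.005],
    [-0.007,0.404,-0.005],
    [-0.007,0.404,-0.005],
  ],
  rotation=[
    [0,0,0],
    [0,0,0],
    [0,0,0],
    [0,-0.003,0],
    [0,-0.003,0],
    [0,-0.003,0],
  ],
)

```text
clock: 3.58
tcp_pos: [0.6354, -0.1349, 0.2822]
orientation: [-1.289, -1.082, 1.079]
contact_force: [-0.3, -0.8, 0.0]
grip_width: 0.0856
```

```bash
python3 go.py .635 -.135 .281 80; cat > look.py <<'E'
import sys
from bench import r
from h import *
tag,x,y,z=sys.argv[1],*map(float,sys.argv[2:5]);out=[]
for n in("top","side"):
    f=r.grab_frame(n);c=proj(f,[x,y,z])[0];u,v=max(0,int(c[0])-40),max(0,int(c[1])-40)
    out.append(cv2.resize(f["pixels"][v:v+80,u:u+80,::-1],(400,400),interpolation=cv2.INTER_CUBIC))
cv2.imwrite(f"pics/{tag}.png",np.hstack(out))
E
python3 look.py a1 .635 -.135 .1
```

```text
clock 3.58 tcp [ 0.6354 -0.1349  0.2822] yaw 80.05 tilt 0.19 w 0.0856 F [-0.3 -0.8  0. ] q [-0.09  0.58  0.28  1.74 -0.2   0.85  1.68]
xyz [-0.001  0.004  0.001] rot [ 0.002  0.001 -0.   ] rows 0.0
```

View pics/a1.png

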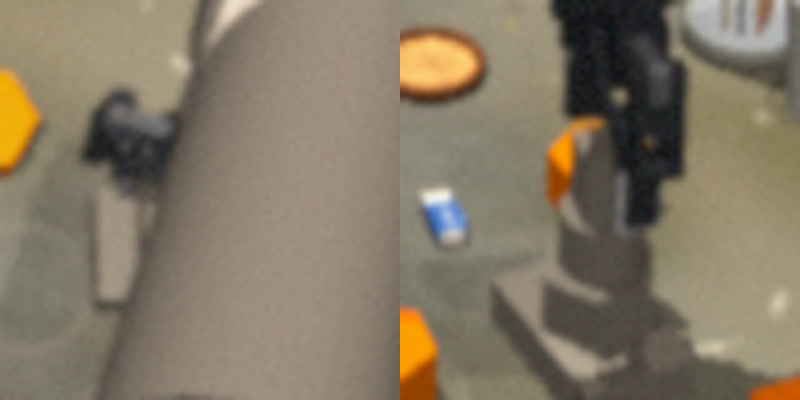

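Emit:
step_arm(
  xyz=[
    [0,0,0],
    [0,0,0],
    [0,0,0],
    [0,0,0],
    [0,0,0],
    [0,0,0],
    [0,0,0],
    [0,0,0],
  ],
  rotation=[
    [0,0,0],
    [0,0,0],
    [0,0,0],
    [0,0,0],
    [0,0,0],
    [0,0,0],
    [0,0,0],
    [0,0,0],
  ],
  grip=1,
  force=35,
)

```text
clock: 4.68
tcp_pos: [0.6356, -0.1351, 0.2827]
orientation: [-1.29, -1.083, 1.079]
contact_force: [0.8, 0.2, 3.7]
grip_width: 0.0275
```

```bash
python3 go.py .635 -.135 .36 80; python3 look.py a2 .635 -.135 .1
```

```text
clock 4.67 tcp [ 0.6356 -0.1351  0.2827] yaw 80.03 tilt 0.25 w 0.0275 F [0.8 0.2 3.7] q [-0.09  0.58  0.28  1.74 -0.2   0.85  1.68]
xyz [-0.    -0.258  0.001] rot [ 0.003  0.    -0.   ] rows 1.2
```

View pics/a2.png

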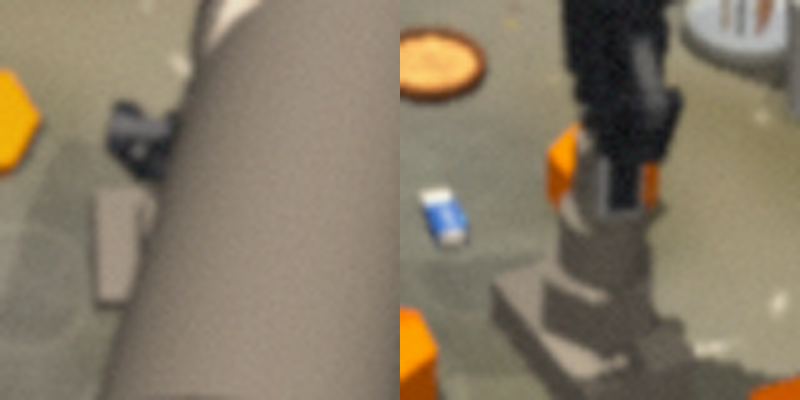

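Emit:
step_arm(
  xyz=[
    [0,-0.02,0],
    [0,-0.06,0],
    [0,-0.13,0],
    [0,-0.2,0],
    [0,-0.25,0],
    [0,-0.25,0],
  ],
  rotation=[
    [0,0,0],
    [0,0,0],
    [0,0,0],
    [0,0,0],
    [0,0,0],
    [0,0,0],
  ],
)

```text
clock: 5.52
tcp_pos: [0.6356, -0.1352, 0.3591]
orientation: [-1.292, -1.084, 1.078]
contact_force: [0.2, -0.8, -0.5]
grip_width: 0.0274
```

```bash
python3 go.py .4507 -.0195 .35 79.6; python3 look.py a3 .635 -.135 .1
```

```text
clock 5.53 tcp [ 0.6356 -0.1352  0.3591] yaw 80.03 tilt 0.39 w 0.0274 F [ 0.2 -0.8 -0.5] q [-0.11  0.49  0.31  1.68 -0.17  0.99  1.66]
xyz [0.273 0.026 0.674] rot [ 0.004  0.005 -0.   ] rows 3.5
```

View pics/a3.png

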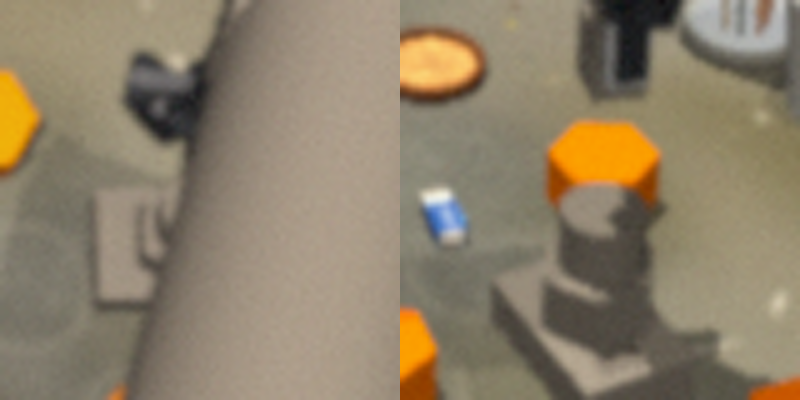

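Emit:
step_arm(
  xyz=[
    [0.04,0,0.1],
    [0.095,0,0.235],
    [0.15,0,0.37],
    [0.205,0,0.505],
    [0.25,0,0.62],
    [0.273,0.02,0.674],
    [0.273,0.026,0.674],
    [0.273,0.026,0.674],
  ],
  rotation=[
    [0,0,0],
    [0,0,0],
    [0,0,0],
    [0.004,0.005,0],
    [0.004,0.005,0],
    [0.004,0.005,0],
    [0.004,0.005,0],
    [0.004,0.005,0],
  ],
)

```text
clock: 6.62
tcp_pos: [0.451, -0.0198, 0.3485]
orientation: [-1.289, -1.072, 1.075]
contact_force: [-0.5, -0.7, -0.3]
grip_width: 0.0271
```

```bash
python3 go.py .4507 -.0195 .215 79.6; python3 look.py a4 .45 -.02 .1
```

```text
clock 6.62 tcp [ 0.451  -0.0198  0.3485] yaw 79.54 tilt 0.14 w 0.0271 F [-0.5 -0.7 -0.3] q [-0.35  0.18  0.28  2.14 -0.07  0.83  1.37]
xyz [0.001 0.445 0.   ] rot [-0.001 -0.001 -0.001] rows 2.1
```

View pics/a4.png

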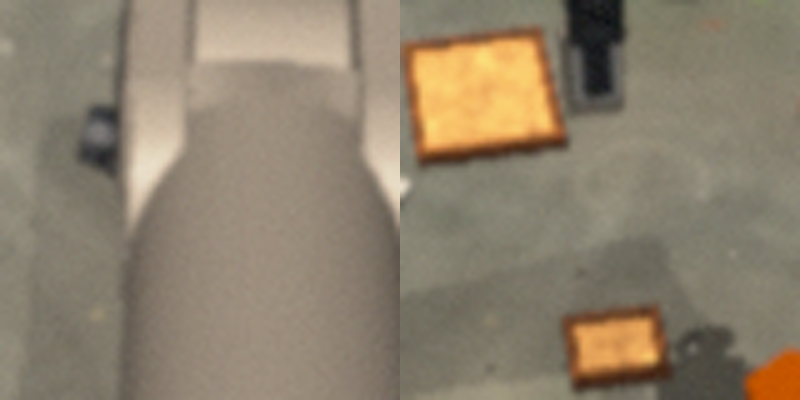

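Emit:
step_arm(
  xyz=[
    [0,0.12,0],
    [0,0.24,0],
    [0,0.36,0],
    [0,0.445,0],
    [0,0.475,0],
    [0,0.475,0],
    [0,0.475,0],
  ],
  rotation=[
    [0,0,0],
    [0,0,0],
    [0,0,0],
    [0,0,0],
    [0,0,0],
    [0,0,0],
    [0,0,0],
  ],
)

```text
clock: 7.6
tcp_pos: [0.4514, -0.0201, 0.207]
orientation: [-1.29, -1.073, 1.074]
contact_force: [0.6, 0.3, 0.3]
grip_width: 0.0275
```

```bash
python3 go.py .4507 -.0195 .19 79.6; python3 look.py a5 .45 -.02 .03
```

```text
clock 7.6 tcp [ 0.4514 -0.0201  0.207 ] yaw 79.5 tilt 0.03 w 0.0275 F [0.6 0.3 0.3] q [-0.27  0.44  0.21  2.24 -0.2   0.48  1.48]
xyz [0.001 0.057 0.003] rot [-0.    -0.001 -0.   ] rows 0.3
```

View pics/a5.png

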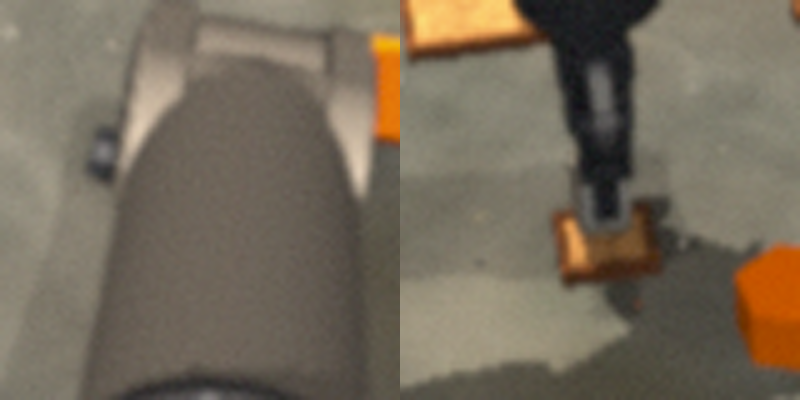

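```bash
cat > ov.py <<'E'
# ov.py tag view cx cy cz  kind x y yaw z0 z1 ...
import sys
from bench import r
from stack import *
from trays import poly
a=sys.argv;tag,n=a[1:3];c0=[float(t) for t in a[3:6]]
f=r.grab_frame(n);c=proj(f,c0)[0];u,v=max(0,int(c[0])-30),max(0,int(c[1])-30);S=10
im=cv2.resize(f["pixels"][v:v+60,u:u+60,::-1],(600,600),interpolation=cv2.INTER_CUBIC)
i=6;cols=[(0,0,255),(255,0,0),(0,255,0),(255,0,255)];j=0
while i<len(a):
    k=a[i];x,y,th,z0,z1=[float(t) for t in a[i+1:i+6]];i+=6;th=np.radians(th)
    p=poly(k[1:]) if k[0]=='T' else ply(k)
    if k[0]=='t': p=poly(k[1:]);
    q=p@np.array([[np.cos(th),np.sin(th)],[-np.sin(th),np.cos(th)]])+[x,y]
    for z in(z0,z1):
        pp=(proj(f,np.c_[q,np.full(len(q),z)])-[u,v]+.5)*S-.5
        cv2.polylines(im,[np.round(pp).astype(np.int32)],True,cols[j],1)
    j+=1
cv2.imwrite(f"pics/{tag}.png",im)
E
python3 ov.py a6 side .45 -.02 .02 Tsquare .4507 -.0195 -10.4 0 .01 square .4514 -.0201 -10.4 .0223 .0623 square .4514 -.0201 -10.4 .005 .045
```

View pics/a6.png

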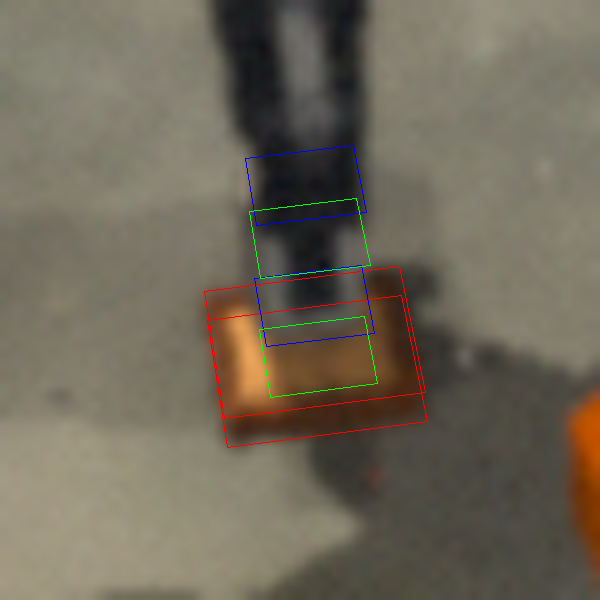

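```bash
python3 go.py .4547 -.0198 .191 79.6
```

```text
clock 7.75 tcp [ 0.4512 -0.0199  0.207 ] yaw 79.52 tilt 0.03 w 0.0274 F [ 0.2  0.9 -0.6] q [-0.27  0.44  0.21  2.24 -0.2   0.48  1.48]
xyz [ 0.003  0.053 -0.012] rot [-0.    -0.001 -0.   ] rows 0.3
```

Emit:
step_arm(
  xyz=[
    [0.003,0,-0.012],
    [0.003,0.015,-0.012],
    [0.003,0.03,-0.012],
    [0.003,0.045,-0.012],
    [0.003,0.053,-0.012],
    [0.003,0.056,-0.012],
    [0.003,0.056,-0.012],
  ],
  rotation=[
    [0,0,0],
    [0,0,0],
    [0,0,0],
    [0,0,0],
    [0,0,0],
    [0,0,0],
    [0,0,0],
  ],
)

```text
clock: 8.62
tcp_pos: [0.4549, -0.0197, 0.1902]
orientation: [-1.29, -1.073, 1.074]
contact_force: [0.5, 0.9, -0.5]
grip_width: 0.0276
```

```bash
python3 go.py; python3 ov.py a7 side .45 -.02 .02 Tsquare .4507 -.0195 -10.4 0 .01 square .4507 -.0195 -10.4 .005 .045
```

```text
clock 8.62 tcp [ 0.4549 -0.0197  0.1902] yaw 79.52 tilt 0.04 w 0.0276 F [ 0.5  0.9 -0.5] q [-0.26  0.48  0.2   2.23 -0.21  0.45  1.5 ]
```

View pics/a7.png

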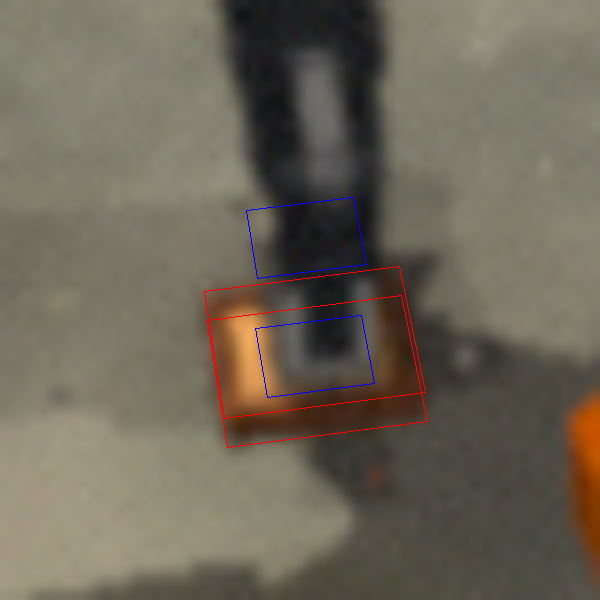

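Emit:
step_arm(
  xyz=[
    [0.0,0,0.007],
    [0,0.004,0.007],
    [0,0.008,0.007],
    [0,0.011,0.007],
    [0,0.011,0.007],
  ],
  rotation=[
    [0,0,0],
    [0,0,0],
    [0,0,0],
    [0,0,0],
    [0,0,0],
  ],
)

```text
clock: 9.3
tcp_pos: [0.4527, -0.0195, 0.1895]
orientation: [-1.289, -1.073, 1.072]
contact_force: [-11.8, 0.1, 45.5]
grip_width: 0.0275
```

```bash
python3 go.py; python3 ov.py a8 side .45 -.02 .02
```

```text
clock 9.3 tcp [ 0.4527 -0.0195  0.1895] yaw 79.48 tilt 0.08 w 0.0275 F [-11.8   0.1  45.5] q [-0.25  0.48  0.19  2.24 -0.21  0.44  1.5 ]
```

View pics/a8.png

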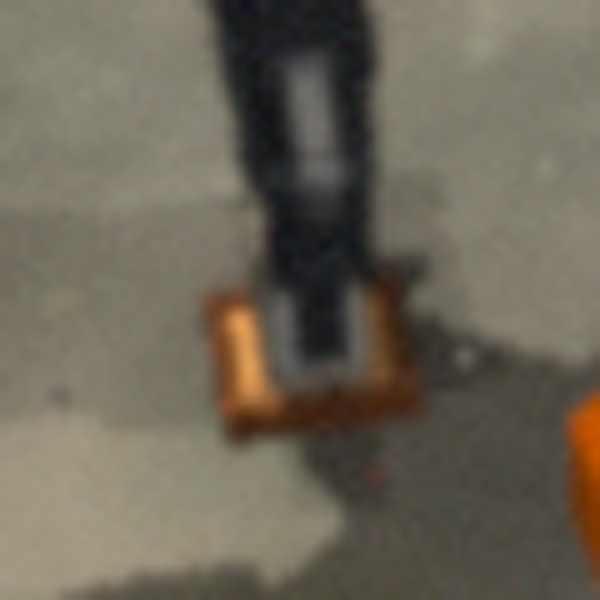

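Emit:
step_arm(
  xyz=[
    [0,-0.001,0],
    [0,-0.001,0],
    [0,-0.001,0],
    [0,-0.001,0],
    [0,-0.001,0],
  ],
  rotation=[
    [0,0,0],
    [0,0,0],
    [0,0,0],
    [0,0,0],
    [0,0,0],
  ],
  grip=0.0,
)

```text
clock: 9.98
tcp_pos: [0.4526, -0.0195, 0.1896]
orientation: [-1.289, -1.073, 1.073]
contact_force: [-0.4, 0.5, 0.0]
grip_width: 0.0856
```

```bash
python3 go.py; python3 ov.py a9 side .45 -.02 .02 square .4507 -.0195 -10.4 .005 .045
```

```text
clock 9.97 tcp [ 0.4526 -0.0195  0.1896] yaw 79.48 tilt 0.09 w 0.0856 F [-0.4  0.5  0. ] q [-0.25  0.48  0.19  2.24 -0.21  0.44  1.5 ]
```

View pics/a9.png

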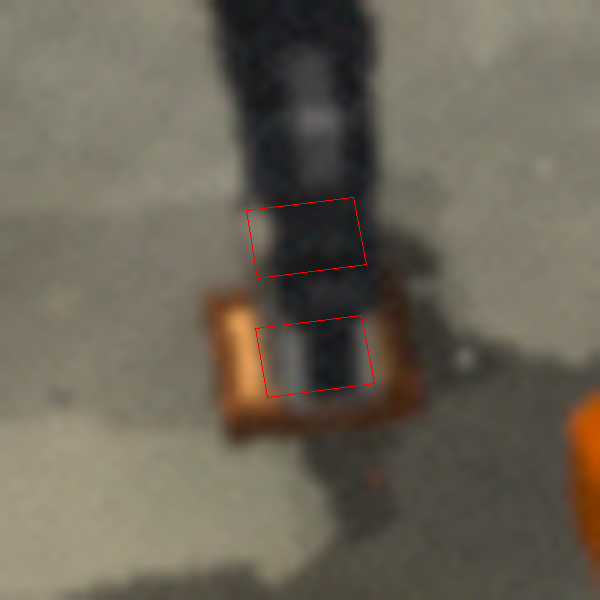

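Emit:
step_arm(
  xyz=[
    [0,-0.05,0],
    [0,-0.15,0],
    [0,-0.3,0],
    [0,-0.45,0],
    [0,-0.6,0],
    [0,-0.6,0],
    [0,-0.6,0],
  ],
  rotation=[
    [0,0,0],
    [0,0,0],
    [0,0,0],
    [0,0,0],
    [0,0,0],
    [0,0,0],
    [0,0,0],
  ],
)

```text
clock: 10.9
tcp_pos: [0.4523, -0.0198, 0.3697]
orientation: [-1.289, -1.073, 1.072]
contact_force: [0.1, 0.3, -1.1]
grip_width: 0.0857
```

```bash
python3 go.py; cat > s3.py <<'E'
import sys
from bench import r
from s2 import *
F={n:r.grab_frame(n) for n in("top","side")}
pickle.dump(F,open(f"F_{sys.argv[1]}.pkl","wb"))
K=sys.argv[2].split(',')
v0=dict(block=[.6311,-.1352,.085],hexagon=[.634,-.1357,0],cylinder=[.635,-.135,0])
fit(F,K,v0,dict(top=(362,172,424,222),side=(322,204,378,278)),tag="fit_"+sys.argv[1])
E
python3 s3.py 1 block,hexagon,cylinder; python3 ov.py b1 side .45 -.02 .02 square .4507 -.0195 -10.4 .005 .045
```

```text
clock 10.9 tcp [ 0.4523 -0.0198  0.3697] yaw 79.48 tilt 0.1 w 0.0857 F [ 0.1  0.3 -1.1] q [-0.37  0.15  0.31  2.12 -0.06  0.88  1.36]
top 481.3
   block [ 0.6321 -0.1351] 2.8
   hexagon [ 0.6336 -0.1352] 3.8
   cylinder [ 0.6353 -0.1353] 2.6
side 800.0
   block [ 0.6312 -0.1348] 4.3
   hexagon [ 0.6336 -0.1331] 6.5
   cylinder [ 0.6358 -0.134 ] -7.5
```

View pics/fit_1.png

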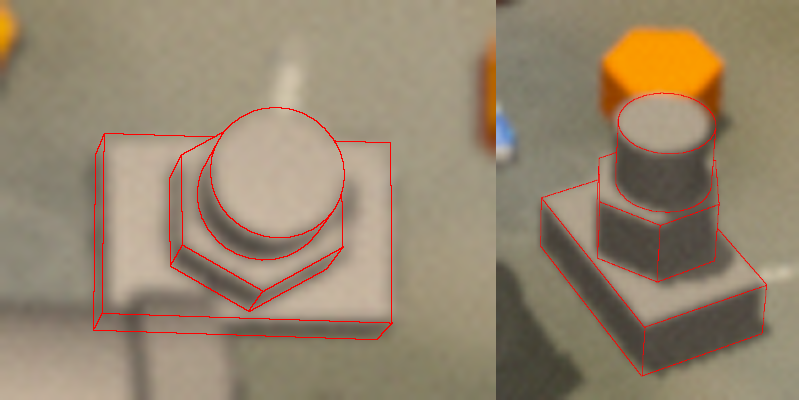

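View pics/b1.png

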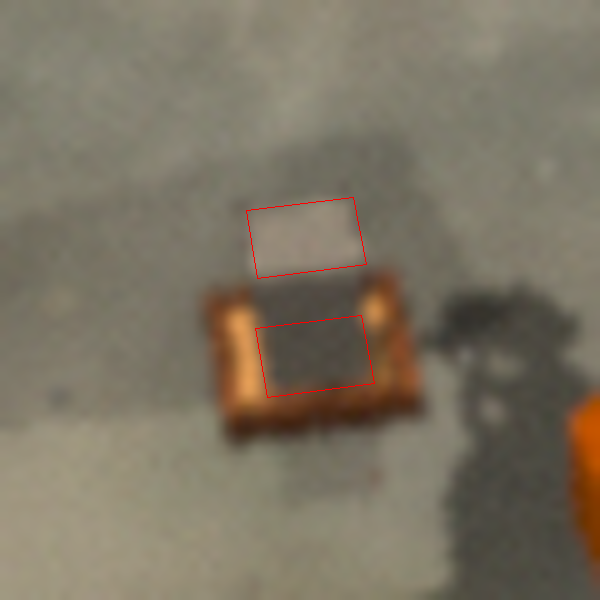

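```bash
python3 go.py .6355 -.1347 .34 80
```

```text
clock 11.05 tcp [ 0.4523 -0.0198  0.3686] yaw 79.48 tilt 0.19 w 0.0856 F [-0.2  0.4  0. ] q [-0.37  0.15  0.31  2.12 -0.06  0.88  1.36]
xyz [-0.265  0.093 -0.671] rot [-0.002 -0.006  0.   ] rows 3.5
```

Emit:
step_arm(
  xyz=[
    [-0.05,0,-0.13],
    [-0.12,0,-0.3],
    [-0.19,0,-0.47],
    [-0.24,0,-0.61],
    [-0.265,0,-0.671],
    [-0.265,0.05,-0.671],
    [-0.265,0.093,-0.671],
    [-0.265,0.093,-0.671],
  ],
  rotation=[
    [0,0,0],
    [0,0,0],
    [0,0,0],
    [0,-0.006,0],
    [0,-0.006,0],
    [0,-0.006,0],
    [0,-0.006,0],
    [0,-0.006,0],
  ],
)

```text
clock: 12.05
tcp_pos: [0.6342, -0.1336, 0.3378]
orientation: [-1.28, -1.076, 1.084]
contact_force: [-0.1, 1.5, -0.4]
grip_width: 0.0857
```

```bash
python3 go.py .6355 -.1347 .245 80
```

```text
clock 12.05 tcp [ 0.6342 -0.1336  0.3378] yaw 80.07 tilt 0.45 w 0.0857 F [-0.1  1.5 -0.4] q [-0.14  0.52  0.34  1.7  -0.2   0.97  1.68]
xyz [-0.003  0.309 -0.007] rot [-0.005  0.001  0.   ] rows 1.5
```

Emit:
step_arm(
  xyz=[
    [-0.003,0.05,-0.006],
    [-0.003,0.14,-0.006],
    [-0.003,0.22,-0.006],
    [-0.003,0.28,-0.006],
    [-0.003,0.309,-0.006],
    [-0.003,0.309,-0.006],
    [-0.003,0.309,-0.006],
  ],
  rotation=[
    [0,0,0],
    [-0.005,0,0],
    [-0.005,0,0],
    [-0.005,0,0],
    [-0.005,0,0],
    [-0.005,0,0],
    [-0.005,0,0],
  ],
)

```text
clock: 12.92
tcp_pos: [0.6355, -0.1348, 0.246]
orientation: [-1.287, -1.082, 1.08]
contact_force: [0.7, -0.5, 0.3]
grip_width: 0.0855
```

Emit:
step_arm(
  xyz=[
    [0,0,0],
    [0,0,0],
    [0,0,0],
    [0,0,0],
    [0,0,0],
    [0,0,0],
    [0,0,0],
  ],
  rotation=[
    [0,0,0],
    [0,0,0],
    [0,0,0],
    [0,0,0],
    [0,0,0],
    [0,0,0],
    [0,0,0],
  ],
  grip=1,
  force=40,
)

```text
clock: 13.8
tcp_pos: [0.6359, -0.1349, 0.2467]
orientation: [-1.288, -1.083, 1.079]
contact_force: [0.0, 0.8, 6.2]
grip_width: 0.0426
```

```bash
python3 go.py .6355 -.1347 .33 80;python3 look.py c1 .635 -.135 .07
```

```text
clock 13.8 tcp [ 0.6359 -0.1349  0.2467] yaw 80.06 tilt 0.16 w 0.0426 F [0.  0.8 6.2] q [-0.1   0.63  0.3   1.76 -0.25  0.79  1.72]
xyz [ 0.001 -0.278  0.   ] rot [0.002 0.001 0.   ] rows 1.3
```

View pics/c1.png

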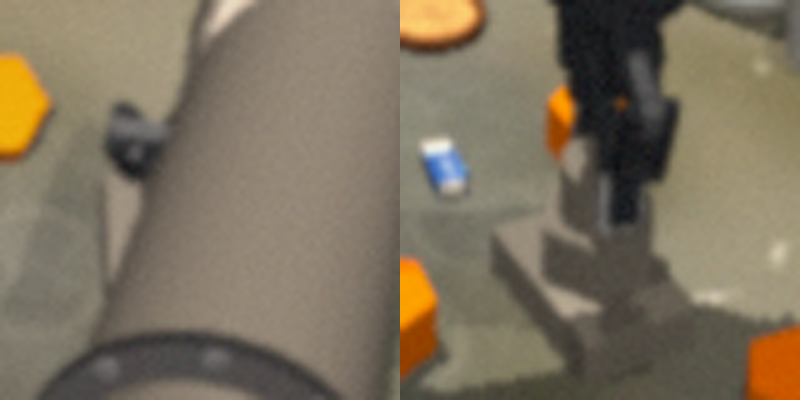

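Emit:
step_arm(
  xyz=[
    [0,-0.02,0],
    [0,-0.06,0],
    [0,-0.13,0],
    [0,-0.2,0],
    [0,-0.28,0],
    [0,-0.3,0],
    [0,-0.3,0],
  ],
  rotation=[
    [0,0,0],
    [0,0,0],
    [0,0,0],
    [0,0,0],
    [0,0,0],
    [0,0,0],
    [0,0,0],
  ],
)

```text
clock: 14.78
tcp_pos: [0.6356, -0.1349, 0.3373]
orientation: [-1.289, -1.083, 1.078]
contact_force: [0.1, -0.2, -0.5]
grip_width: 0.0433
```

```bash
python3 go.py .653 .137 .30 80;python3 look.py c2 .635 -.135 .1
```

```text
clock 14.78 tcp [ 0.6356 -0.1349  0.3373] yaw 80.06 tilt 0.22 w 0.0433 F [ 0.1 -0.2 -0.5] q [-0.13  0.52  0.34  1.7  -0.21  0.95  1.69]
xyz [0.903 0.125 0.1  ] rot [0.002 0.001 0.   ] rows 4.4
```

View pics/c2.png

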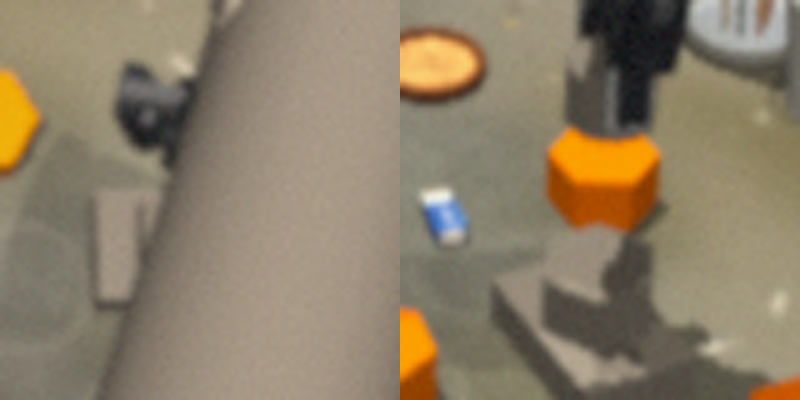

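Emit:
step_arm(
  xyz=[
    [0.1,0,0.01],
    [0.26,0,0.03],
    [0.43,0,0.05],
    [0.6,0,0.07],
    [0.77,0,0.085],
    [0.87,0.05,0.1],
    [0.903,0.1,0.1],
    [0.903,0.125,0.1],
    [0.903,0.125,0.1],
  ],
  rotation=[
    [0,0,0],
    [0,0,0],
    [0,0,0],
    [0,0,0],
    [0,0,0],
    [0,0,0],
    [0,0,0],
    [0,0,0],
    [0,0,0],
  ],
)

```text
clock: 16.0
tcp_pos: [0.6524, 0.1348, 0.2976]
orientation: [-1.289, -1.078, 1.08]
contact_force: [-0.5, -0.1, -1.0]
grip_width: 0.0429
```

```bash
python3 go.py .653 .137 .205 80;python3 look.py c3 .652 .137 .06
```

```text
clock 16.0 tcp [0.6524 0.1348 0.2976] yaw 79.9 tilt 0.1 w 0.0429 F [-0.5 -0.1 -1. ] q [-0.51  0.59  0.3   1.68 -0.21  0.9   1.27]
xyz [ 0.008  0.309 -0.001] rot [ 0.    -0.001 -0.001] rows 1.5
```

View pics/c3.png

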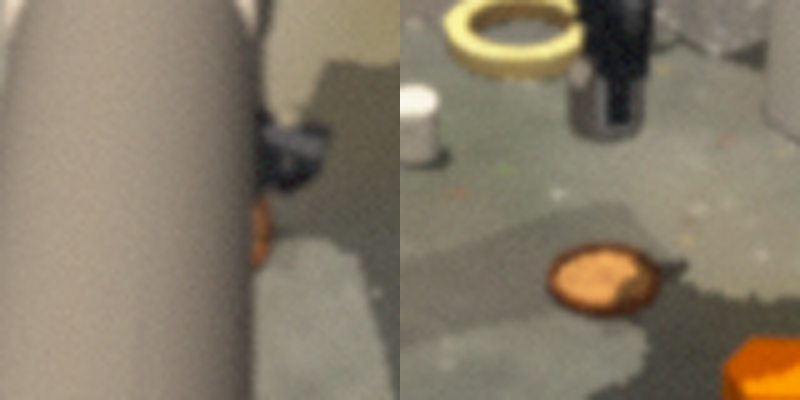

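Emit:
step_arm(
  xyz=[
    [0.006,0.08,0],
    [0.006,0.17,0],
    [0.006,0.25,0],
    [0.006,0.309,0],
    [0.006,0.309,0],
    [0.006,0.309,0],
  ],
  rotation=[
    [0,0,0],
    [0,0,0],
    [0,0,0],
    [0,0,0],
    [0,0,0],
    [0,0,0],
  ],
)

```text
clock: 16.85
tcp_pos: [0.6539, 0.1366, 0.2073]
orientation: [-1.29, -1.081, 1.076]
contact_force: [-0.6, -0.5, -1.1]
grip_width: 0.043
```

```bash
python3 go.py .653 .137 .189 80;python3 ov.py c4 side .652 .137 .02 Tround .6517 .137 0 0 .01 cylinder .6517 .137 0 .0225 .0565
```

```text
clock 16.85 tcp [0.6539 0.1366 0.2073] yaw 79.88 tilt 0.21 w 0.043 F [-0.6 -0.5 -1.1] q [-0.48  0.7   0.26  1.72 -0.24  0.75  1.29]
xyz [0.001 0.061 0.004] rot [ 0.002 -0.001  0.   ] rows 0.3
```

View pics/c4.png

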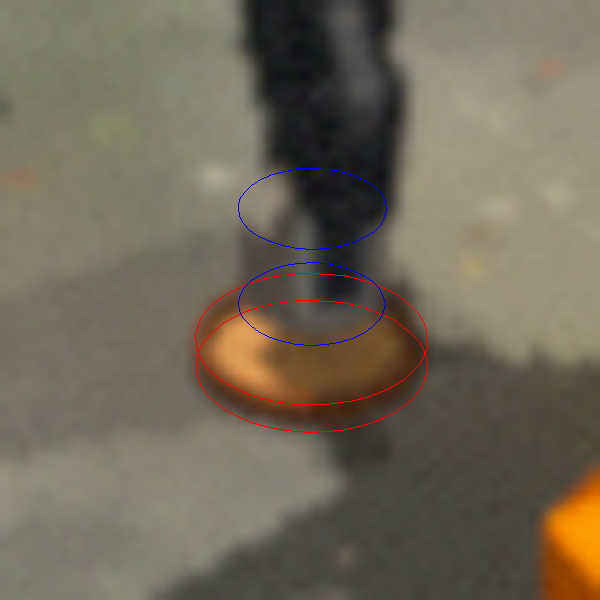

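Emit:
step_arm(
  xyz=[
    [0,0.02,0.002],
    [0,0.04,0.002],
    [0,0.055,0.002],
    [0,0.064,0.002],
    [0,0.067,0.002],
    [0,0.067,0.002],
  ],
  rotation=[
    [0,0,0],
    [0.002,0,0],
    [0.002,0,0],
    [0.002,0,0],
    [0.002,0,0],
    [0.002,0,0],
  ],
)

```text
clock: 17.65
tcp_pos: [0.6533, 0.1368, 0.1877]
orientation: [-1.287, -1.079, 1.078]
contact_force: [-2.6, 0.8, 3.9]
grip_width: 0.0426
```

```bash
python3 go.py;python3 ov.py c5 side .652 .137 .02 Tround .6517 .137 0 0 .01 cylinder .6517 .137 0 .005 .039
```

```text
clock 17.65 tcp [0.6533 0.1368 0.1877] yaw 79.88 tilt 0.03 w 0.0426 F [-2.6  0.8  3.9] q [-0.47  0.73  0.25  1.73 -0.25  0.72  1.3 ]
```

View pics/c5.png

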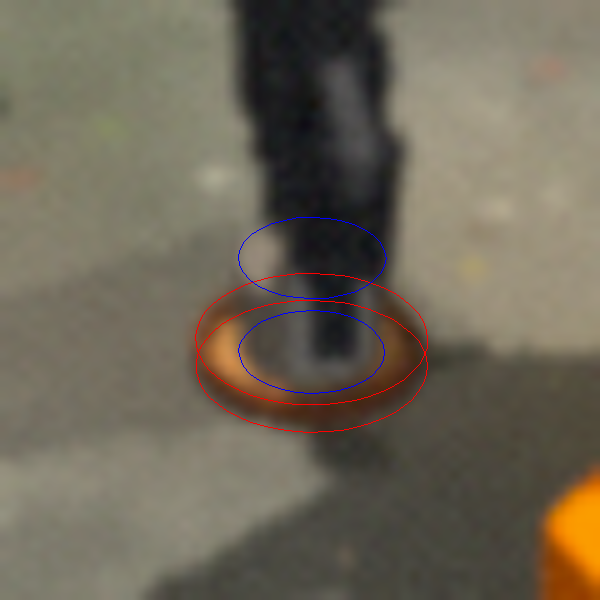

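Centred, floor contact felt (3.9 N at exactly the predicted height). Press a hair more, then open.

Emit:
step_arm(
  xyz=[
    [0,0.002,0],
    [0,0.002,0],
    [0,0.002,0],
  ],
  rotation=[
    [0,0,0],
    [0,0,0],
    [0,0,0],
  ],
)

```text
clock: 18.08
tcp_pos: [0.6533, 0.1368, 0.1877]
orientation: [-1.287, -1.079, 1.078]
contact_force: [-3.4, -0.6, 6.0]
grip_width: 0.0428
```

Emit:
step_arm(
  xyz=[
    [0,0,0],
    [0,0,0],
    [0,0,0],
    [0,0,0],
    [0,0,0],
  ],
  rotation=[
    [0,0,0],
    [0,0,0],
    [0,0,0],
    [0,0,0],
    [0,0,0],
  ],
  grip=0,
)

```text
clock: 18.7
tcp_pos: [0.6533, 0.1368, 0.1876]
orientation: [-1.287, -1.079, 1.078]
contact_force: [0.9, -0.1, -0.2]
grip_width: 0.0854
```

Emit:
step_arm(
  xyz=[
    [0,-0.03,0],
    [0,-0.12,0],
    [0,-0.25,0],
    [0,-0.4,0],
    [0,-0.5,0],
    [0,-0.5,0],
  ],
  rotation=[
    [0,0,0],
    [0,0,0],
    [0,0,0],
    [0,0,0],
    [0,0,0],
    [0,0,0],
  ],
)

```text
clock: 19.45
tcp_pos: [0.6542, 0.1365, 0.3414]
orientation: [-1.29, -1.084, 1.073]
contact_force: [-0.7, 1.0, -0.2]
grip_width: 0.0851
```

```bash
python3 go.py .634 -.135 .34 94; python3 s3.py 2 block,hexagon;python3 ov.py d1 side .652 .137 .02 Tround .6517 .137 0 0 .01 cylinder .6517 .137 0 .005 .039
```

```text
clock 19.45 tcp [0.6542 0.1365 0.3414] yaw 79.87 tilt 0.38 w 0.0851 F [-0.7  1.  -0.2] q [-0.52  0.54  0.31  1.65 -0.19  0.98  1.25]
xyz [-0.903  0.002 -0.093] rot [ 0.004 -0.157  0.002] rows 4.4
top 427.7
   block [ 0.6308 -0.136 ] 4.6
   hexagon [ 0.6336 -0.1356] 3.6
side 1660.5
   block [ 0.6315 -0.1344] 4.8
   hexagon [ 0.6349 -0.1351] 5.5
```

View pics/d1.png

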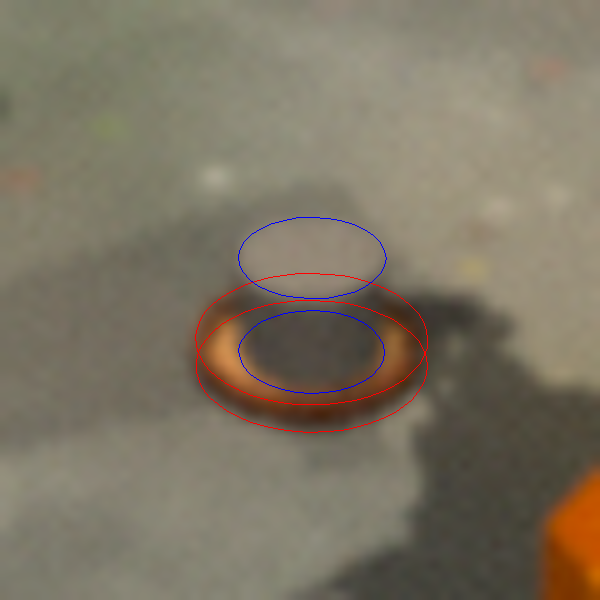

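View pics/fit_2.png

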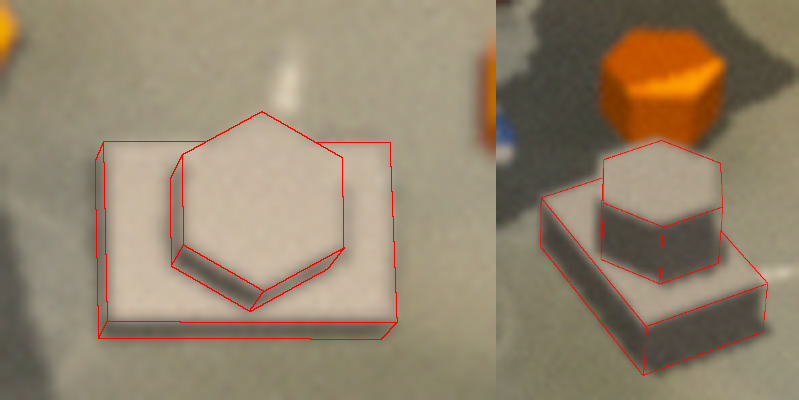

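```bash
python3 go.py .6345 -.1353 .32 34.5
```

```text
clock 19.6 tcp [0.6528 0.1366 0.3369] yaw 79.89 tilt 0.07 w 0.0853 F [-0.1 -0.1 -0.7] q [-0.52  0.54  0.31  1.65 -0.19  0.98  1.25]
xyz [-0.903  0.056 -0.099] rot [-0.001  0.504 -0.   ] rows 4.4
```

Emit:
step_arm(
  xyz=[
    [-0.1,0,-0.01],
    [-0.26,0,-0.03],
    [-0.43,0,-0.05],
    [-0.6,0,-0.07],
    [-0.77,0,-0.085],
    [-0.87,0,-0.1],
    [-0.903,0.04,-0.1],
    [-0.903,0.056,-0.1],
    [-0.903,0.056,-0.1],
  ],
  rotation=[
    [0,0.04,0],
    [0,0.12,0],
    [0,0.2,0],
    [0,0.28,0],
    [0,0.36,0],
    [0,0.43,0],
    [0,0.48,0],
    [0,0.504,0],
    [0,0.504,0],
  ],
)

```text
clock: 20.72
tcp_pos: [0.6344, -0.1349, 0.319]
orientation: [-1.517, -0.47, 0.474]
contact_force: [0.3, -0.7, 1.1]
grip_width: 0.0856
```

```bash
python3 go.py .6345 -.1353 .21 34.5
```

```text
clock 20.73 tcp [ 0.6344 -0.1349  0.319 ] yaw 34.56 tilt 0.19 w 0.0856 F [ 0.3 -0.7  1.1] q [-0.26  0.57  0.53  1.73 -0.34  0.94  1.01]
xyz [ 0.     0.363 -0.002] rot [-0.002  0.001 -0.001] rows 1.7
```

Emit:
step_arm(
  xyz=[
    [0,0.06,0],
    [0,0.15,0],
    [0,0.24,0],
    [0,0.32,0],
    [0,0.363,0],
    [0,0.363,0],
    [0,0.363,0],
  ],
  rotation=[
    [0,0,0],
    [0,0,0],
    [0,0,0],
    [0,0,0],
    [0,0,0],
    [0,0,0],
    [0,0,0],
  ],
)

```text
clock: 21.6
tcp_pos: [0.6345, -0.1349, 0.2109]
orientation: [-1.518, -0.471, 0.474]
contact_force: [0.5, -0.7, 0.6]
grip_width: 0.0853
```

```bash
python3 go.py .6345 -.1353 .21 34.5; python3 look.py d2 .635 -.135 .05
```

```text
clock 21.6 tcp [ 0.6345 -0.1349  0.2109] yaw 34.57 tilt 0.11 w 0.0853 F [ 0.5 -0.7  0.6] q [-0.2   0.71  0.45  1.78 -0.42  0.76  1.07]
xyz [-0.001  0.003 -0.001] rot [-0.001  0.001 -0.001] rows 0.0
```

View pics/d2.png

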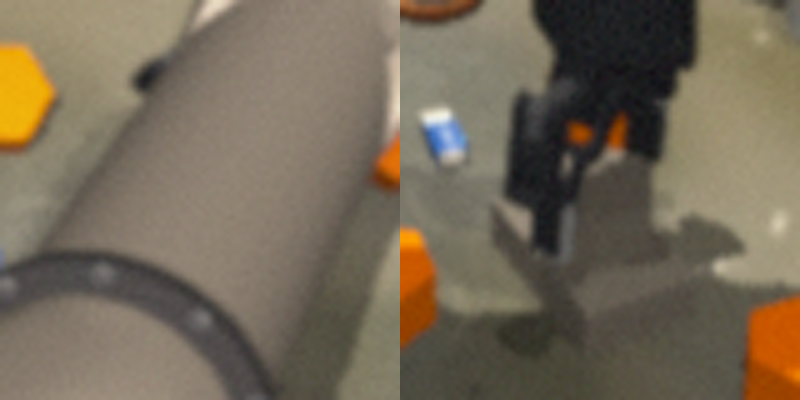

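Jaws straddle the prism. Close.

Emit:
step_arm(
  xyz=[
    [0,0,0],
    [0,0,0],
    [0,0,0],
    [0,0,0],
    [0,0,0],
    [0,0,0],
    [0,0,0],
  ],
  rotation=[
    [0,0,0],
    [0,0,0],
    [0,0,0],
    [0,0,0],
    [0,0,0],
    [0,0,0],
    [0,0,0],
  ],
  grip=1,
  force=50,
)

```text
clock: 22.58
tcp_pos: [0.6349, -0.1351, 0.212]
orientation: [-1.518, -0.472, 0.472]
contact_force: [-0.4, -0.2, 7.1]
grip_width: 0.0531
```

Emit:
step_arm(
  xyz=[
    [0,-0.02,0],
    [0,-0.06,0],
    [0,-0.13,0],
    [0,-0.22,0],
    [0,-0.3,0],
    [0,-0.33,0],
    [0,-0.33,0],
  ],
  rotation=[
    [0,0,0],
    [0,0,0],
    [0,0,0],
    [0,0,0],
    [0,0,0],
    [0,0,0],
    [0,0,0],
  ],
)

```text
clock: 23.45
tcp_pos: [0.635, -0.1351, 0.3119]
orientation: [-1.519, -0.474, 0.471]
contact_force: [-0.7, -0.2, -1.9]
grip_width: 0.0531
```

```bash
python3 go.py .4505 -.248 .29 59; python3 look.py d3 .635 -.135 .08
```

```text
clock 23.45 tcp [ 0.635  -0.1351  0.3119] yaw 34.56 tilt 0.09 w 0.0531 F [-0.7 -0.2 -1.9] q [-0.26  0.58  0.52  1.73 -0.35  0.93  1.01]
xyz [-0.72   0.072  0.039] rot [ 0.    -0.272  0.001] rows 3.5
```

View pics/d3.png

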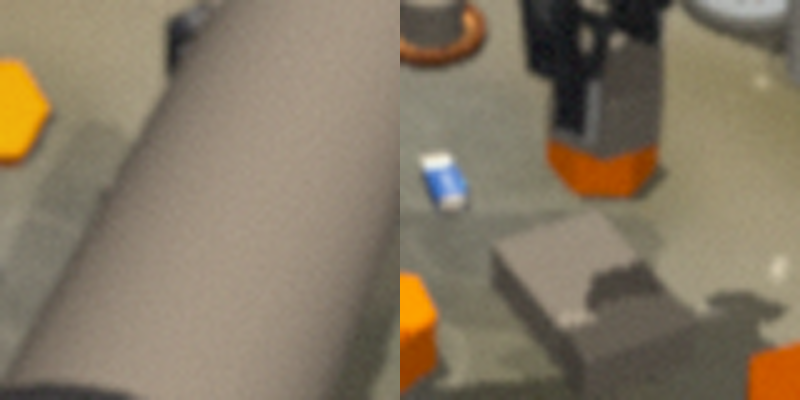

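Emit:
step_arm(
  xyz=[
    [-0.08,0,0.005],
    [-0.22,0,0.01],
    [-0.37,0,0.02],
    [-0.52,0,0.03],
    [-0.65,0,0.035],
    [-0.72,0.03,0.039],
    [-0.72,0.072,0.039],
    [-0.72,0.072,0.039],
  ],
  rotation=[
    [0,-0.03,0],
    [0,-0.08,0],
    [0,-0.14,0],
    [0,-0.2,0],
    [0,-0.25,0],
    [0,-0.272,0],
    [0,-0.272,0],
    [0,-0.272,0],
  ],
)

```text
clock: 24.55
tcp_pos: [0.4504, -0.2469, 0.2875]
orientation: [-1.414, -0.801, 0.804]
contact_force: [0.2, -0.7, -0.4]
grip_width: 0.053
```

```bash
python3 go.py .4505 -.248 .205 59
```

```text
clock 24.55 tcp [ 0.4504 -0.2469  0.2875] yaw 59.06 tilt 0.22 w 0.053 F [ 0.2 -0.7 -0.4] q [ 0.02  0.39  0.45  2.07 -0.25  0.74  1.65]
xyz [-0.003  0.275 -0.003] rot [-0.002  0.001 -0.   ] rows 1.3
```

Emit:
step_arm(
  xyz=[
    [-0.003,0.07,-0.003],
    [-0.003,0.15,-0.003],
    [-0.003,0.22,-0.003],
    [-0.003,0.275,-0.003],
    [-0.003,0.275,-0.003],
    [-0.003,0.275,-0.003],
  ],
  rotation=[
    [0,0,0],
    [0,0,0],
    [0,0,0],
    [0,0,0],
    [0,0,0],
    [0,0,0],
  ],
)

```text
clock: 25.3
tcp_pos: [0.4509, -0.248, 0.2054]
orientation: [-1.415, -0.801, 0.804]
contact_force: [-0.3, -0.7, 0.2]
grip_width: 0.0533
```

```bash
python3 go.py .4505 -.248 .187 59;python3 ov.py e1 side .4505 -.248 .02 Thexagon .4497 -.248 29 0 .01 hexagon .4497 -.248 29 .0245 .0585
```

```text
clock 25.3 tcp [ 0.4509 -0.248   0.2054] yaw 59.08 tilt 0.18 w 0.0533 F [-0.3 -0.7  0.2] q [ 0.09  0.54  0.37  2.1  -0.35  0.57  1.74]
xyz [-0.001  0.061  0.001] rot [-0.002  0.001 -0.   ] rows 0.3
```

View pics/e1.png

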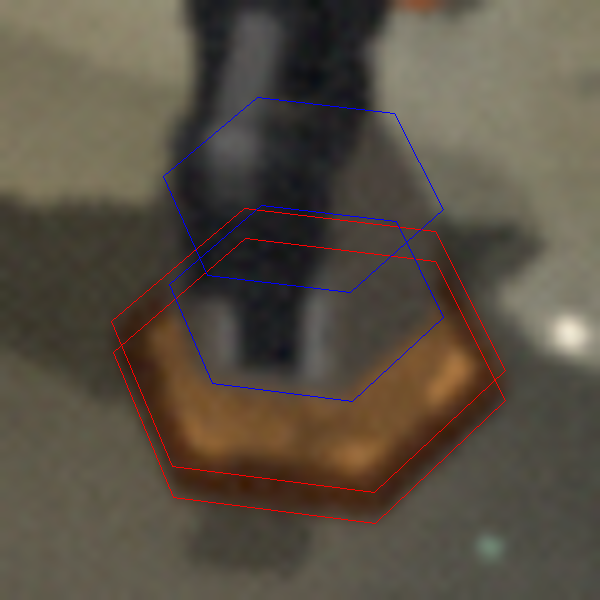

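Emit:
step_arm(
  xyz=[
    [-0.003,0.02,-0.002],
    [-0.003,0.04,-0.002],
    [-0.003,0.054,-0.002],
    [-0.003,0.062,-0.002],
    [-0.003,0.064,-0.002],
    [-0.003,0.064,-0.002],
  ],
  rotation=[
    [0,0,0],
    [-0.002,0,0],
    [-0.002,0,0],
    [-0.002,0,0],
    [-0.002,0,0],
    [-0.002,0,0],
  ],
)

```text
clock: 26.1
tcp_pos: [0.4508, -0.2492, 0.1869]
orientation: [-1.417, -0.803, 0.803]
contact_force: [-3.8, 1.7, 9.4]
grip_width: 0.0531
```

```bash
python3 go.py;python3 ov.py e2 side .4505 -.248 .02 Thexagon .4497 -.248 29 0 .01 hexagon .4497 -.248 29 .005 .039
```

```text
clock 26.1 tcp [ 0.4508 -0.2492  0.1869] yaw 59.06 tilt 0.03 w 0.0531 F [-3.8  1.7  9.4] q [ 0.11  0.57  0.34  2.1  -0.37  0.53  1.76]
```

View pics/e2.png

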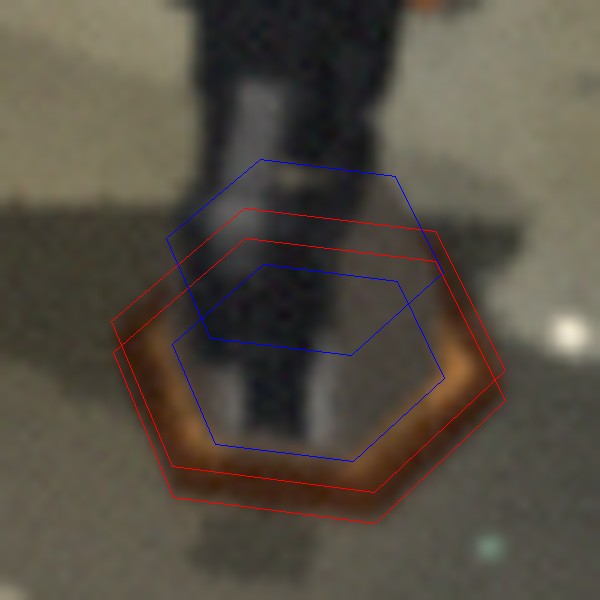

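On the tray floor, centred (blue model fits within about 1 px). Release and rise.

Emit:
step_arm(
  xyz=[
    [0,0,0],
    [0,0,0],
    [0,0,0],
    [0,0,0],
    [0,0,0],
  ],
  rotation=[
    [0,0,0],
    [0,0,0],
    [0,0,0],
    [0,0,0],
    [0,0,0],
  ],
  grip=0,
)

```text
clock: 26.78
tcp_pos: [0.4508, -0.2492, 0.1869]
orientation: [-1.417, -0.803, 0.803]
contact_force: [-0.4, -0.3, 1.0]
grip_width: 0.0855
```

Emit:
step_arm(
  xyz=[
    [0,-0.03,0],
    [0,-0.12,0],
    [0,-0.25,0],
    [0,-0.4,0],
    [0,-0.5,0],
    [0,-0.5,0],
  ],
  rotation=[
    [0,0,0],
    [0,0,0],
    [0,0,0],
    [0,0,0],
    [0,0,0],
    [0,0,0],
  ],
)

```text
clock: 27.52
tcp_pos: [0.4513, -0.2497, 0.3396]
orientation: [-1.421, -0.807, 0.8]
contact_force: [-0.3, -0.2, -1.0]
grip_width: 0.0854
```

```bash
python3 s3.py 3 block;python3 ov.py f1 side .4505 -.248 .02 Thexagon .4497 -.248 29 0 .01 hexagon .4497 -.248 29 .005 .039;  python3 go.py .6325 -.1352 .27 4.6;
```

```text
top 308.0
   block [ 0.6309 -0.1356] 5.2
side 749.1
   block [ 0.6312 -0.1348] 4.3
clock 27.68 tcp [ 0.4503 -0.2489  0.3362] yaw 59.07 tilt 0.08 w 0.0852 F [ 0.1  0.4 -0.1] q [-0.02  0.32  0.49  2.03 -0.2   0.84  1.62]
xyz [ 0.637  0.221 -0.326] rot [-0.001  0.605 -0.   ] rows 5.1
```

View pics/fit_3.png

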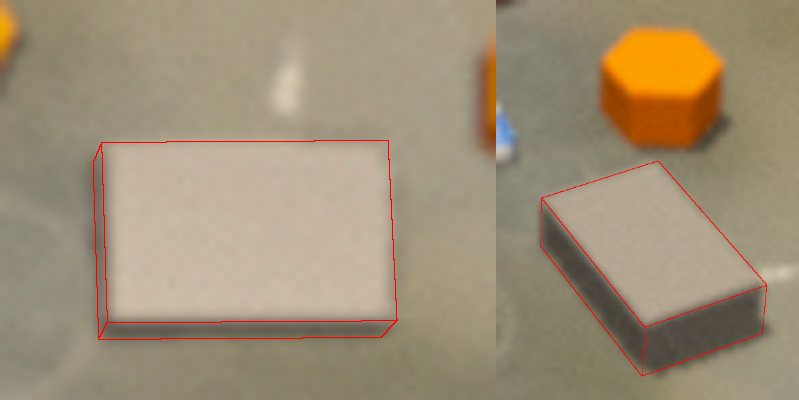

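View pics/f1.png

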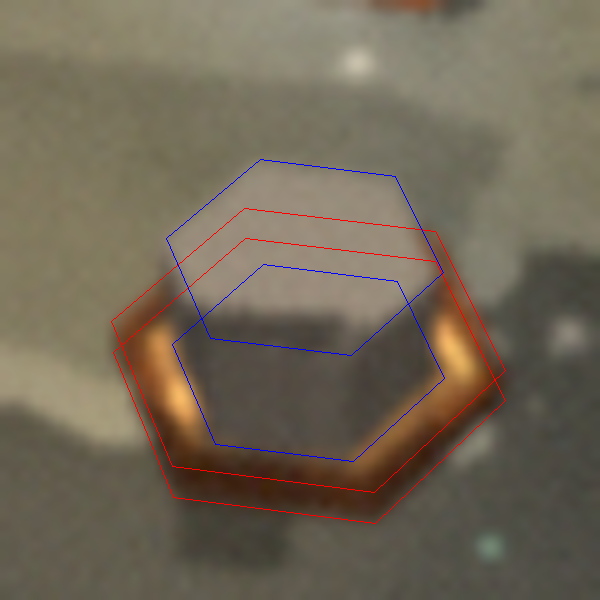

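```bash
python3 -c "
import pickle
from h import *
F=pickle.load(open('F_3.pkl','rb'))
print(back(F['top'],[(384,240),(433,183),(352,176),(345,209)],.034).round(3))"; python3 go.py .632 -.1352 .27 4.6
```

```text
[[ 0.517 -0.118  0.034]
 [ 0.689 -0.246  0.034]
 [ 0.691 -0.018  0.034]
 [ 0.595 -0.005  0.034]]
clock 27.68 tcp [ 0.4503 -0.2489  0.3362] yaw 59.07 tilt 0.08 w 0.0852 F [ 0.1  0.4 -0.1] q [-0.02  0.32  0.49  2.03 -0.2   0.84  1.62]
xyz [ 0.636  0.221 -0.325] rot [-0.001  0.605 -0.   ] rows 5.1
```

Emit:
step_arm(
  xyz=[
    [0.07,0,-0.03],
    [0.2,0,-0.1],
    [0.35,0,-0.18],
    [0.5,0.05,-0.25],
    [0.6,0.12,-0.3],
    [0.637,0.18,-0.326],
    [0.637,0.22,-0.326],
    [0.637,0.22,-0.326],
  ],
  rotation=[
    [0,0.05,0],
    [0,0.15,0],
    [0,0.26,0],
    [0,0.37,0],
    [0,0.48,0],
    [0,0.57,0],
    [0,0.605,0],
    [0,0.605,0],
  ],
)

```text
clock: 28.68
tcp_pos: [0.6311, -0.1358, 0.2685]
orientation: [-1.569, -0.06, 0.067]
contact_force: [-0.5, -0.9, 1.0]
grip_width: 0.0853
```

```bash
python3 go.py .632 -.1352 .177 4.6; python3 look.py g1 .635 -.135 .05
```

```text
clock 28.68 tcp [ 0.6311 -0.1358  0.2685] yaw 4.63 tilt 0.28 w 0.0853 F [-0.5 -0.9  1. ] q [-0.31  0.66  0.61  1.77 -0.48  0.87  0.6 ]
xyz [0.005 0.305 0.001] rot [-0.001  0.    -0.003] rows 1.5
```

View pics/g1.png

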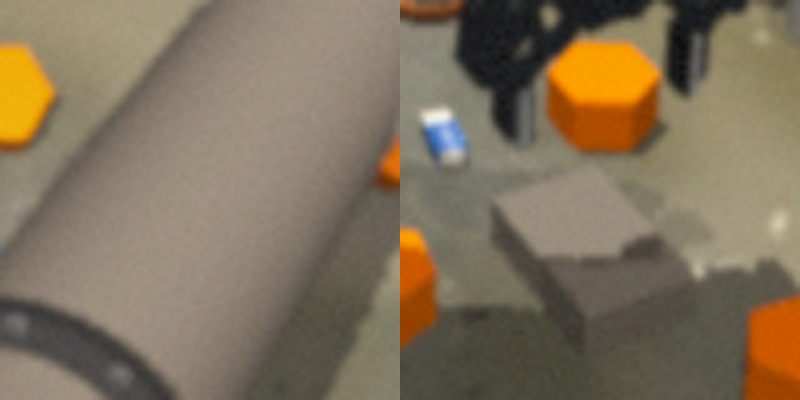

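Emit:
step_arm(
  xyz=[
    [0.004,0.05,0],
    [0.004,0.12,0],
    [0.004,0.2,0],
    [0.004,0.26,0],
    [0.004,0.305,0],
    [0.004,0.305,0],
    [0.004,0.305,0],
  ],
  rotation=[
    [0,0,-0.003],
    [0,0,-0.003],
    [0,0,-0.003],
    [0,0,-0.003],
    [0,0,-0.003],
    [0,0,-0.003],
    [0,0,-0.003],
  ],
)

```text
clock: 29.65
tcp_pos: [0.633, -0.1364, 0.1795]
orientation: [-1.569, -0.067, 0.06]
contact_force: [-0.0, -0.6, -0.4]
grip_width: 0.0854
```

```bash
python3 go.py .632 -.1352 .177 4.6; python3 look.py g2 .635 -.135 .05
```

```text
clock 29.65 tcp [ 0.633  -0.1364  0.1795] yaw 4.61 tilt 0.25 w 0.0854 F [-0.  -0.6 -0.4] q [-0.25  0.77  0.53  1.79 -0.56  0.72  0.66]
xyz [-0.003  0.008  0.004] rot [-0.     0.     0.003] rows 0.0
```

View pics/g2.png

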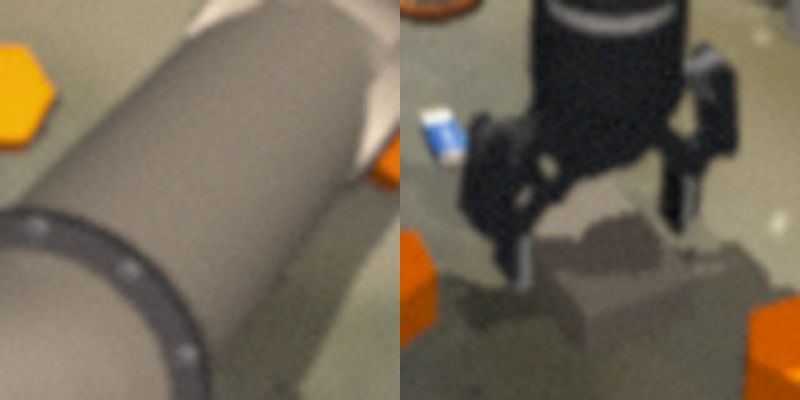

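Fingers straddle the block; correct the last 2 mm in height and close harder (heavier solid).

Emit:
step_arm(
  xyz=[
    [-0.003,0.008,0.004],
    [-0.003,0.008,0.004],
  ],
  rotation=[
    [0,0,0.003],
    [0,0,0.003],
  ],
)

```text
clock: 30.0
tcp_pos: [0.6322, -0.135, 0.1775]
orientation: [-1.569, -0.064, 0.063]
contact_force: [0.3, -0.3, -1.3]
grip_width: 0.0853
```

Emit:
step_arm(
  xyz=[
    [0,0,0],
    [0,0,0],
    [0,0,0],
    [0,0,0],
    [0,0,0],
    [0,0,0],
    [0,0,0],
  ],
  rotation=[
    [0,0,0],
    [0,0,0],
    [0,0,0],
    [0,0,0],
    [0,0,0],
    [0,0,0],
    [0,0,0],
  ],
  grip=1,
  force=80,
)

```text
clock: 30.88
tcp_pos: [0.6325, -0.1351, 0.1781]
orientation: [-1.569, -0.065, 0.063]
contact_force: [-0.1, 0.8, 5.6]
grip_width: 0.0624
```

Emit:
step_arm(
  xyz=[
    [0,-0.02,0],
    [0,-0.06,0],
    [0,-0.12,0],
    [0,-0.19,0],
    [0,-0.25,0],
    [0,-0.28,0],
    [0,-0.28,0],
  ],
  rotation=[
    [0,0,0],
    [0,0,0],
    [0,0,0],
    [0,0,0],
    [0,0,0],
    [0,0,0],
    [0,0,0],
  ],
)

```text
clock: 31.75
tcp_pos: [0.6326, -0.1352, 0.263]
orientation: [-1.569, -0.066, 0.062]
contact_force: [-0.7, -0.4, -2.8]
grip_width: 0.0623
```

```bash
python3 go.py .446 .2375 .26 -7.7; python3 look.py g3 .635 -.135 .08
```

```text
clock 31.75 tcp [ 0.6326 -0.1352  0.263 ] yaw 4.64 tilt 0.15 w 0.0623 F [-0.7 -0.4 -2.8] q [-0.31  0.66  0.61  1.77 -0.49  0.86  0.6 ]
xyz [-0.519  0.009  1.288] rot [-0.     0.137  0.002] rows 6.7
```

View pics/g3.png

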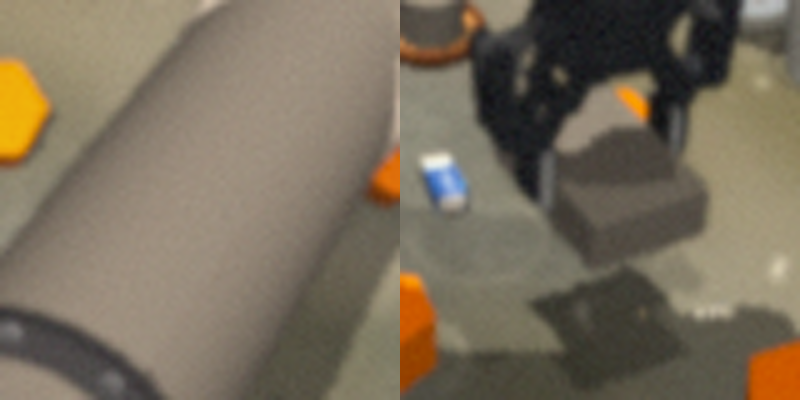

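Emit:
step_arm(
  xyz=[
    [-0.03,0,0.08],
    [-0.09,0,0.22],
    [-0.15,0,0.38],
    [-0.22,0,0.54],
    [-0.28,0,0.7],
    [-0.34,0,0.84],
    [-0.39,0,0.96],
    [-0.39,0,0.96],
  ],
  rotation=[
    [0,0,0],
    [0,0.02,0],
    [0,0.04,0],
    [0,0.06,0],
    [0,0.08,0],
    [0,0.11,0],
    [0,0.137,0],
    [0,0.137,0],
  ],
)

```text
clock: 32.85
tcp_pos: [0.4905, 0.146, 0.2609]
orientation: [-1.567, 0.103, -0.099]
contact_force: [0.6, -0.9, -2.6]
grip_width: 0.0621
```

```bash
python3 go.py .446 .2375 .23 -7.7
```

```text
clock 32.85 tcp [0.4905 0.146  0.2609] yaw -7.35 tilt 0.15 w 0.0621 F [ 0.6 -0.9 -2.6] q [-0.97  0.5   0.71  2.1  -0.5   0.72 -0.05]
xyz [-0.186  0.104  0.283] rot [-0.001  0.004 -0.002] rows 1.7
```

Emit:
step_arm(
  xyz=[
    [-0.05,0,0.08],
    [-0.1,0,0.16],
    [-0.15,0.0,0.24],
    [-0.186,0.03,0.283],
    [-0.186,0.08,0.283],
    [-0.186,0.104,0.283],
    [-0.186,0.104,0.283],
  ],
  rotation=[
    [0,0,0],
    [0,0,0],
    [0,0.004,0],
    [0,0.004,0],
    [0,0.004,0],
    [0,0.004,0],
    [0,0.004,0],
  ],
)

```text
clock: 33.72
tcp_pos: [0.4463, 0.2359, 0.2291]
orientation: [-1.569, 0.11, -0.105]
contact_force: [-0.2, -0.2, -2.3]
grip_width: 0.0621
```

```bash
python3 go.py .446 .2375 .2 -7.7; python3 ov.py k1 side .446 .238 .03 Tblock .445 .238 -7.7 0 .01 block .445 .238 -7.7 .052 .082
```

```text
clock 33.73 tcp [0.4463 0.2359 0.2291] yaw -7.83 tilt 0.18 w 0.0621 F [-0.2 -0.2 -2.3] q [-1.13  0.55  0.67  2.13 -0.56  0.65 -0.21]
xyz [-0.002  0.097  0.005] rot [ 0.001 -0.001 -0.002] rows 0.5
```

View pics/k1.png

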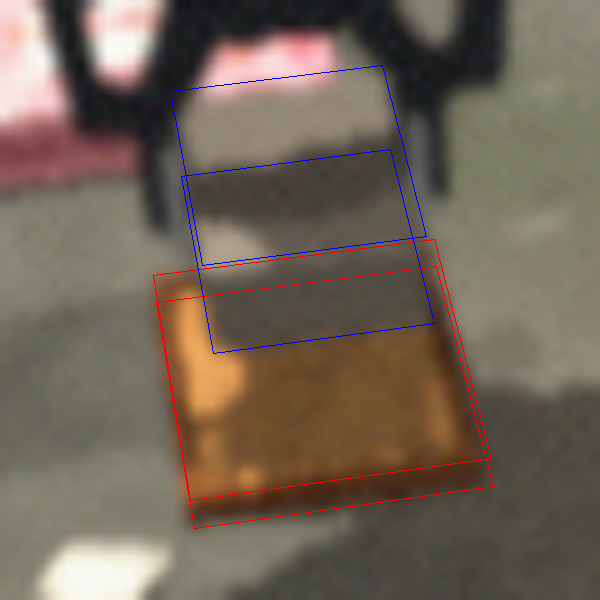

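```bash
python3 -c "
import pickle
from h import *
F=pickle.load(open('F_3.pkl','rb'))
print(back(F['top'],[(270,283),(272,292),(278,281),(305,308)],.01).round(3))"; python3 go.py .446 .2375 .19 -7.7
```

```text
[[0.378 0.182 0.01 ]
 [0.355 0.174 0.01 ]
 [0.386 0.161 0.01 ]
 [0.321 0.081 0.01 ]]
clock 33.77 tcp [0.4465 0.2361 0.2296] yaw -7.82 tilt 0.15 w 0.0621 F [ 0.2 -0.5 -2.1] q [-1.13  0.55  0.67  2.13 -0.56  0.65 -0.21]
xyz [-0.002  0.132  0.004] rot [ 0.    -0.001 -0.002] rows 0.6
```

Tube is clear of the fingers. Lower to about 7 mm above the floor, then check.

Emit:
step_arm(
  xyz=[
    [-0.002,0.03,0.004],
    [-0.002,0.07,0.004],
    [-0.002,0.1,0.004],
    [-0.002,0.132,0.004],
    [-0.002,0.132,0.004],
    [-0.002,0.132,0.004],
  ],
  rotation=[
    [0,0,0],
    [0,0,0],
    [0,0,0],
    [0,0,0],
    [0,0,0],
    [0,0,0],
  ],
)

```text
clock: 34.52
tcp_pos: [0.4461, 0.2374, 0.1901]
orientation: [-1.568, 0.109, -0.105]
contact_force: [0.3, -0.8, -2.4]
grip_width: 0.0624
```

```bash
python3 go.py .446 .2375 .183 -7.7; python3 ov.py k2 side .446 .238 .03 Tblock .445 .238 -7.7 0 .01 block .445 .238 -7.7 .012 .042
```

```text
clock 34.52 tcp [0.4461 0.2374 0.1901] yaw -7.83 tilt 0.13 w 0.0624 F [ 0.3 -0.8 -2.4] q [-1.07  0.61  0.59  2.14 -0.63  0.57 -0.15]
xyz [-0.     0.024  0.   ] rot [ 0.    -0.001 -0.001] rows 0.1
```

View pics/k2.png

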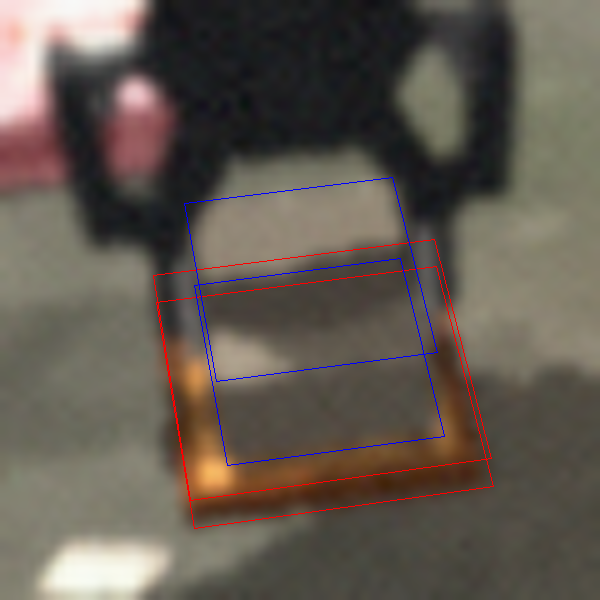

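Emit:
step_arm(
  xyz=[
    [0,0.008,0],
    [0,0.016,0],
    [0,0.022,0],
    [0,0.026,0],
    [0,0.027,0],
    [0,0.027,0],
  ],
  rotation=[
    [0,0,0],
    [0,0,0],
    [0,0,0],
    [0,0,-0.001],
    [0,0,-0.001],
    [0,0,-0.001],
  ],
)

```text
clock: 35.33
tcp_pos: [0.446, 0.2373, 0.1831]
orientation: [-1.567, 0.109, -0.106]
contact_force: [-5.9, -1.0, 15.2]
grip_width: 0.0623
```

```bash
python3 go.py .446 .2375 .183 -7.7; python3 ov.py k3 side .446 .238 .03 Tblock .445 .238 -7.7 0 .01 block .445 .238 -7.7 .005 .035
```

```text
clock 35.33 tcp [0.446  0.2373 0.1831] yaw -7.84 tilt 0.12 w 0.0623 F [-5.9 -1.  15.2] q [-1.06  0.62  0.58  2.14 -0.65  0.56 -0.14]
xyz [-0.     0.     0.001] rot [-0.001 -0.002 -0.001] rows 0.0
```

View pics/k3.png

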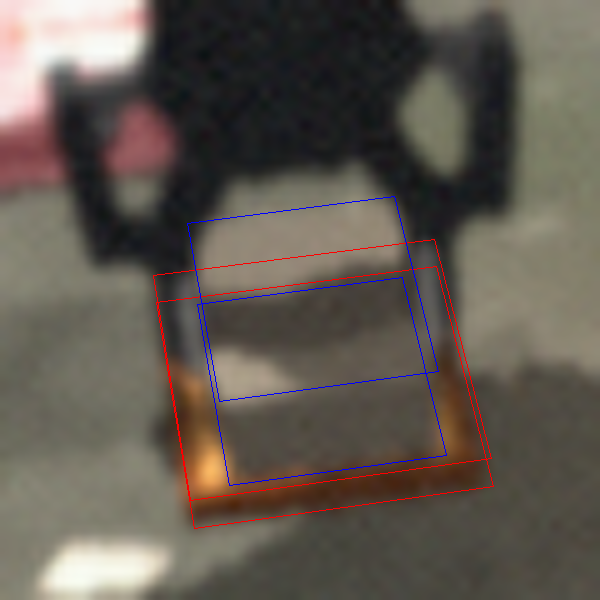

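Seated on the floor (15 N at the predicted height .1831), inside the rim. Release and rise.

Emit:
step_arm(
  xyz=[
    [0,0,0],
    [0,0,0],
    [0,0,0],
    [0,0,0],
    [0,0,0],
  ],
  rotation=[
    [0,0,0],
    [0,0,0],
    [0,0,0],
    [0,0,0],
    [0,0,0],
  ],
  grip=0,
)

```text
clock: 36.0
tcp_pos: [0.446, 0.2373, 0.183]
orientation: [-1.567, 0.109, -0.106]
contact_force: [-0.6, 0.0, -0.8]
grip_width: 0.0861
```

Emit:
step_arm(
  xyz=[
    [0,-0.03,0],
    [0,-0.12,0],
    [0,-0.25,0],
    [0,-0.4,0],
    [0,-0.55,0],
    [0,-0.6,0],
    [0,-0.6,0],
  ],
  rotation=[
    [0,0,0],
    [0,0,0],
    [0,0,0],
    [0,0,0],
    [0,0,0],
    [0,0,0],
    [0,0,0],
  ],
)

```text
clock: 36.88
tcp_pos: [0.4462, 0.2372, 0.3636]
orientation: [-1.565, 0.108, -0.106]
contact_force: [-0.4, 0.6, 0.3]
grip_width: 0.0854
```

```bash
python3 go.py .3 .5 .4 -7.8; python3 - <<'E'
from bench import r
import cv2
for n in("side","top"):
    cv2.imwrite(f"pics/end_{n}.png",r.grab_frame(n)["pixels"][:,:,::-1])
E
python3 ov.py m1 side .446 .238 .03 Tblock .445 .238 -7.7 0 .01 block .445 .238 -7.7 .005 .035;python3 ov.py m2 side .4505 -.248 .02 Thexagon .4497 -.248 29 0 .01 hexagon .4497 -.248 29 .005 .039;python3 -c "
import cv2,numpy as np
cv2.imwrite('pics/m.png',cv2.resize(np.hstack([cv2.imread('pics/m1.png'),cv2.imread('pics/m2.png')]),(800,400)))"
```

```text
clock 36.88 tcp [0.4462 0.2372 0.3636] yaw -7.81 tilt 0.18 w 0.0854 F [-0.4  0.6  0.3] q [-1.33  0.33  0.88  2.04 -0.33  0.91 -0.4 ]
xyz [-0.602 -0.118  0.802] rot [-0.002 -0.    -0.001] rows 4.8
```

View pics/m.png

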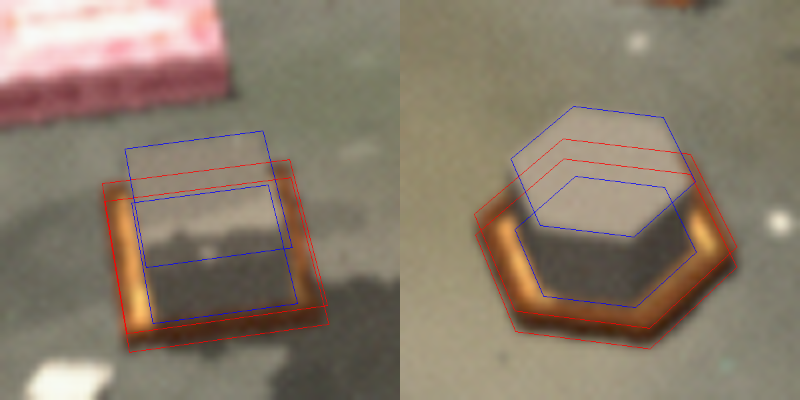

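View pics/end_side.png

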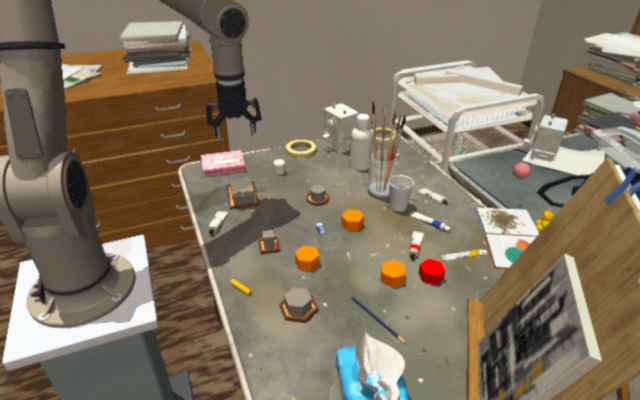

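View pics/end_top.png

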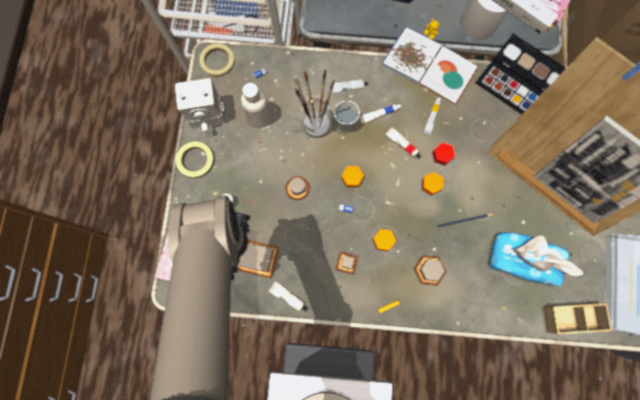

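All four solids sit in their own trays. The side view shows the pillar at (269,243), the cylinder at (317,194), the hexagon at (299,300) and the block at (242,193). The eraser (321,228) and the pot (279,167) are where they were, and the gripper is clear.

```bash
python3 - <<'E'
from bench import r
print(r.hand_in())
E
```

```text
the job is handed in; nothing more can be done
None
```

I took the stack apart from the top down and set the pillar, cylinder, hexagonal prism and block one at a time into their own trays. I handed the job in at about 37 s of the 112 s allowed. No verdict is reported.

**Last checks:**
- **Seating:** each solid touched down within 1 mm of the height predicted for its tray floor.
- **Fit:** in the side view, each solid matched the centred upright model to within about 1–2 px (roughly 3–4 mm). The top view also showed each inside its tray's rim.
- **After release:** the gripper had let go of everything and was well above the table, and the wrist force was near zero. The eraser and paint pot looked unmoved in the final side view. The arm hid the pot in the final top view.

**Things that were off:**
- **Camera disagreement:** the two cameras differed by 3–5 mm in y on the tray positions, so I used averages and corrected each placement by eye.
- **Pillar contact:** its touchdown pressed with about 45 N on the fingers before I eased off. The limits are 40 N on the arm or gripper body and 120 N at the wrist. The other three stayed at about 15 N or below.
- **Grip width:** the measured widths came out 0.5–1.7 mm under the nominal sizes, and nothing slipped.

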